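# Register the specimen carrier on the reader's dowels and start the reading

### The job

Pick up the specimen carrier (the plate with a window and two holes, not the blank cover plate) by its bridge handle and register it on the reader's sloping bed, both holes over the two dowels, so that it lies fully home and flush on the bed; the dowel strip may be set somewhat to one side, so look or feel for it. Then press the spring paddle right down to its stop to start the reading and let it come up again. Leave everything else where it stands.

Things in the scene. Friction and masses are not known exactly. Their poses are not given: they have to be found in the camera images.
- carrier_mid (a point): The specimen carrier: aluminium plate 170 mm (its y) x 90 mm (x) x 8 mm, about 0.35 kg (0.25 to 0.5), lying flat at the start. A 50 mm square window with a dark specimen; two round through holes, 15 mm diameter, on its y axis 65 mm either side of the middle; a bridge handle on top. Point: plate's middle, 25 mm above its underside; z out of its top. Same after a half turn.
- carrier_bar (a point): Centre of the carrier's bridge handle, 38 mm above the plate's underside, axes as the carrier's. The bar is 90 mm long (y), 14 mm thick (x), from 26 to 50 mm above the underside, open below between two legs (14 x 10 mm) 40 mm either side of the middle.
- bed: The reader's fixed sloping steel bed, 200 mm (y) x 110 mm (x), inclined 30 degrees, facing up and toward the robot. Origin: centre of its face, 65 mm above the table; x up the slope, y level along the slot, z out of the face at right angles. A white housing, 107 mm above the table, stands behind the bed's top edge (from 80 mm beyond the bed's centre, measured level).
- slot_mid (a point): Middle of the bed's slot, level with the face (= bed's origin). In the slot, a strip fixed 3 mm below the face carries two steel dowels 130 mm apart along y, at x = 0, square to the face, 20 mm above it: 12 mm diameter up to 12 mm, then tapering to an 8 mm flat tip. The strip sits anywhere within 15 mm of the middle along y: not reported, see or feel for it.
- paddle (a joint): angle of the spring start paddle, rad: 0 up (rest), 0.30 at its stop. Hinged at its edge away from the robot, rubber pad on its free end; pressed down. At the press point it takes about 5 N to start and 9 N at the stop; it springs back up by itself.
- paddle_press (a point): where to press the paddle: top of the rubber pad, 78 mm from the hinge, in the middle of its 66 mm width, moving with the paddle; at rest about 59 mm above the table, and it goes down about 23 mm to the stop.
- tin_mid (a point): dark closed tin, 76 mm across, 90 mm high; point at its centre. Bystander.
- driver: black-handled screwdriver 180 mm long, lying. Bystander.
- wipes: white soft-cornered box 100 x 160 x 50 mm; origin under its centre. Bystander.
- weight_mid (a point): plain steel cylinder weight, 44 mm across, 40 mm high; point at its centre. Bystander.
- cover_mid (a point): blank aluminium cover plate, outwardly like the carrier (170 x 90 x 8 mm, same bridge handle, 50 mm high overall) but solid: no window and no holes. Point on its middle line, 25 mm above its underside. Not wanted; bystander.
Mind the look-alikes: they are no part of the job. What is shaped like the part that bears carrier_mid but green or yellow is not meant.

How it is judged:
On the way, in this order (a step that is already met when the one before it is completed fails the run):
1. the carrier lies fully home on both dowels, flush on the bed (z of carrier_mid in the frame of bed between 0.023 and 0.027 m and x of carrier_mid in the frame of bed between -0.004 and 0.004 m and y of carrier_mid in the frame of bed between -0.019 and 0.019 m and angle between the z axis of carrier_mid and the z axis of bed, either way round below 0.035 rad and angle between the y axis of carrier_mid and the y axis of bed, either way round below 0.06 rad), for 0.2 s.
2. the paddle is pressed down to its stop (value of joint paddle above 0.27 rad), for 0.1 s.
At the end, for the whole second after the job is handed in: The carrier rests released on the bed, both dowels in its holes: underside within 2 mm of the face and parallel within 0.035 rad, long axis along the slot within 0.06 rad, middle within 4 mm of the dowel line and 19 mm of the bed's middle along it; paddle back up (under 0.06 rad) (all of step 1 and linear speed of carrier below 0.02 m/s and value of joint paddle below 0.06 rad); the robot touches nothing.
It fails at once if a bystander (cover plate, tin, screwdriver, box, weight) is moved more than 30 mm (distance of any of tin_mid, driver, wipes, weight_mid, cover_mid from where it was at the start of the episode above 0.03 m).
It also fails if it takes over 72 s, if anything falls off the work surface, if the arm or the gripper's body presses on something with over 40 N, if the wrist force passes 120 N, or if a joint passes its speed limit or range.

### The arm

A 7-joint arm with a two-finger parallel gripper is mounted at the origin on the work surface. World frame = base frame: x ahead of the robot, y to its left, z up, the work surface at z = 0. Lengths are in m, angles in rad, forces in N, time in s.
With the tool pointing down it reaches from about 0.425 to 0.875 m from the base axis. Payload 9.9 kg.
Tool frame: the origin (TCP) lies midway between the tips of the shut fingers; the grasp point (between the pads) lies ctrl.pinch_z behind it (ctrl.pinch_z is the distance from the TCP to the grasp point, in m); z points along the fingers, x is the direction in which the jaws open and shut, and the axes are right-handed (so a half turn about z gives the same grasp; the last joint's range is limited). The gripper opens to 85 mm and grips with 20 to 120 N. Pads are 22 mm wide; open, the fingers measure 114 mm over their backs; the gripper's body (76 mm by 85 mm) begins 54 mm behind the grasp point. The pads swing forward as they close: fully open they stand 13 mm farther back than shut.
Start: joints at [1.083, 0.576, 0.025, 1.437, -0.015, 1.129, -0.057], TCP at [0.265, -0.621, 0.231] pointing down, gripper open.
Joint ranges: [-2.76, 2.76], [-0.34, 2.15], [-1.52, 1.57], [0.19, 2.46], [-1.09, 4.23], [0.17, 1.99], [-2.82, 2.82]. Speed limits (rad/s): [2.22, 2.22, 3.01, 3.01, 3.14, 3.14, 3.14].

### API

Orientations are given as [roll, pitch, yaw] about the fixed x, y, z axes, in that order (R = Rz(yaw) Ry(pitch) Rx(roll)).
In Python, from station import ctrl, snapshot, camera_info gives the robot as it stands.
- The arm moves only by the tool carry_out, never from a script. Its argument "motion" is a list of rows, each an object of numbers: "wx", "wy", "wz": the turn, a rotation vector about the tool's x, y, z in degrees; "x", "y", "z": the shift along the tool's x, y, z in m; "grip": the opening in per cent of the stroke, from 0 (shut) to 100 (fully open). A call has 1 to 10 rows; each row is the pose to reach, as a shift and turn from the pose commanded when the call began, along the tool's axes at that moment; what a row does not reach only later rows make up. A row lasts 1/8 s, in which the tool goes at most 62.5 mm and 10.7 degrees, less where a joint would pass 70% of its speed; a pose out of reach is approached as far as the arm can. A call with a gripper value outside its range is refused whole. The fingers move at their own pace and stop on an object; the grip force is fixed at half the most. Time passes only in rows, so rows that repeat a pose let the fingers close. It gives the time, the measured TCP pose, the force and the opening at its end, in the units of the state.
- ctrl.sense(): the state, without advancing time (a new reading comes with each control period).
- snapshot(name): name is "scene" or "side" or "wrist"; returns the picture (480x640x3 uint8, red, green, blue); there is no depth.
- camera_info(name): a dict with "vfov" (degrees; the focal length in pixels is half the picture's height over the tangent of half this angle, whatever the lens; pixels are square), "cx", "cy" (the principal point, pixels), "k1" (the pictures are not rectified: a ray, as slopes to the right and down, at radius r is drawn at 1 + k1 r^2 times it, then the intrinsics apply), "extrinsics" (4x4, takes a point from world to camera coordinates). Camera axes: x right, y down, z forward; pixel columns grow to the right and rows downward; lengths in m; the calibration is good to about 2 mm. A picture is of the moment at which its call begins: read the wrist's pose just before it. camera_info takes no time and is no camera call; for the wrist camera it gives the pose at the moment of the call.
- ctrl.hand_in(): hands the job in, once; it reports no verdict.
The state is a dict: "clock": time; "joints": joint angles; "qd": joint speeds; "joint_torque": joint torques, N m; "eef_pos": TCP position; "ee_rot": TCP orientation; "force": force on the tool from outside, world axes, zero at the start; "moment": the same for the moment, N m; "gripper_width": finger opening in m.
Only numpy, scipy, OpenCV 4.12 (cv2) and the standard library are available. Lean on these libraries where they do the work, as an engineer would, in place of code of your own. Each camera call takes 0.05 s, during which the arm holds its last target.

## Working session

There is one attempt and no reset: what is moved stays moved. The work goes in short steps, Python scripts to look and compute and a tool call to move; the robot and the scene stay as the last step left them, time stands still between calls to the robot, and variables do not carry over. Pictures are saved under pics/ and viewed, and the job is handed in when it is done.

Besides the shell and the picture viewer there is one more tool, called after "Emit:" in YAML: its name, and indented under it one key for each argument. carry_out: Moves the arm, as the interface text tells. Its arguments: {"type":"object","properties":{"motion":{"type":"array"}},"required":["motion"]}

```bash
mkdir -p pics; ls
python3 - <<'E'
from station import ctrl, snapshot, camera_info
import cv2
print(ctrl.sense(), ctrl.pinch_z)
for n in("scene","side","wrist"):
    i=camera_info(n);print(n,i)
    cv2.imwrite(f"pics/{n}0.png",snapshot(n)[:,:,::-1])
E
```

```text
pics
{'clock': 0.0, 'joints': array([ 1.083211  ,  0.57652776,  0.02484034,  1.43794029, -0.01497964,
        1.12900044, -0.05650305]), 'qd': array([ 7.26227161e-04, -9.85604310e-04, -8.31854790e-06, -1.29881941e-03,
        6.42492060e-04, -1.40118678e-03, -2.02509537e-04]), 'joint_torque': array([ 9.35825847e-05, -7.65764666e+01,  2.25024059e+00, -2.85965073e+01,
        1.51861139e-02,  1.27153768e-02, -5.25591884e-05]), 'eef_pos': array([ 0.26502402, -0.62028416,  0.23043412]), 'ee_rot': array([ 3.14148769e+00,  1.68804246e-03, -1.16696862e+00]), 'force': array([-0.35289328,  0.04410232, -0.66230707]), 'moment': array([-0.0058114 ,  0.00740087,  0.00458447]), 'gripper_width': 0.08561967305703352} 0.0187
scene {'vfov': 51.87510140685951, 'cx': 313.75905591332037, 'cy': 236.67817554252645, 'k1': -0.054921141501935264, 'extrinsics': array([[ 0.88808792,  0.45965767, -0.00382984, -0.41599728],
       [ 0.25194425, -0.49370728, -0.8323324 , -0.01424064],
       [-0.38447879,  0.73821944, -0.55426358,  1.43463457],
       [ 0.        ,  0.        ,  0.        ,  1.        ]])}
side {'vfov': 42.716152053922464, 'cx': 319.42418144836114, 'cy': 237.61502495360088, 'k1': -0.18675352314955218, 'extrinsics': array([[-0.99531469, -0.09664824, -0.00279018,  0.43375531],
       [-0.06304311,  0.67057728, -0.73915606,  0.04040038],
       [ 0.07330916, -0.73551698, -0.67352842,  1.66273538],
       [ 0.        ,  0.        ,  0.        ,  1.        ]])}
wrist {'vfov': 71.9489022884643, 'cx': 320.8433844431037, 'cy': 239.61493546690852, 'k1': -0.008913373577050332, 'extrinsics': array([[ 3.92641009e-01, -9.19691522e-01, -7.36983194e-04,
        -6.74041816e-01],
       [-8.86757196e-01, -3.78792743e-01,  2.64910804e-01,
        -3.46524927e-02],
       [-2.43915384e-01, -1.03361320e-01, -9.64272639e-01,
         3.78147604e-01],
       [ 0.00000000e+00,  0.00000000e+00,  0.00000000e+00,
         1.00000000e+00]])}
```

View pics/scene0.png

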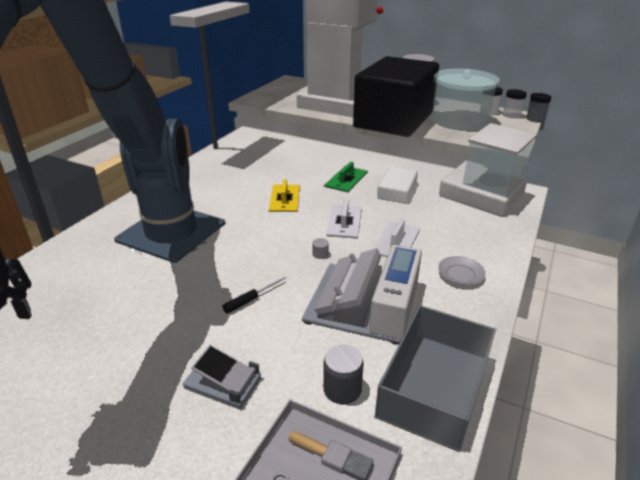

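View pics/side0.png

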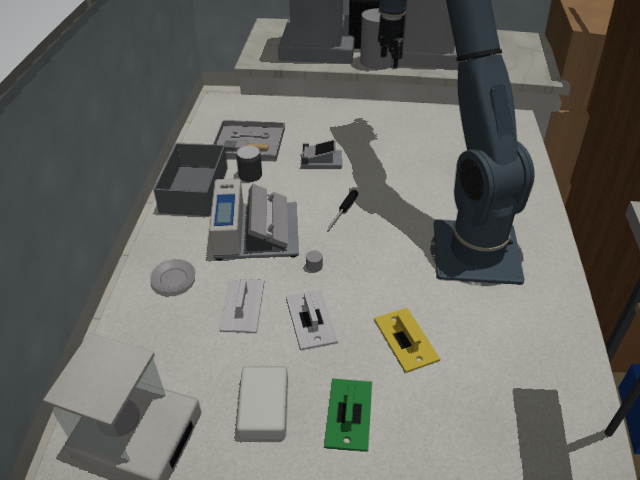

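View pics/wrist0.png

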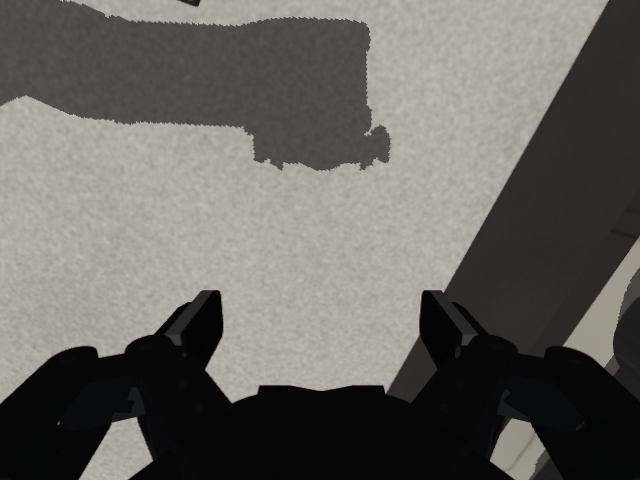

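Side view: the candidates are the grey plate with a dark window and hole at (312,318), the solid grey plate at (242,305), the yellow plate at (406,338) and the green plate at (348,413). Only the first is grey with a window and holes. The paddle is at about (320,152) and the bed at about (265,215). I'll confirm in a crop.

```bash
cat > h.py <<'E'
from station import ctrl, snapshot, camera_info
import cv2, numpy as np
from scipy.spatial.transform import Rotation as R
def K(i):
    f=240/np.tan(np.radians(i['vfov'])/2); return np.array([[f,0,i['cx']],[0,f,i['cy']],[0,0,1.]])
def ray(i,px):
    u=cv2.undistortPoints(np.array(px,float).reshape(-1,1,2),K(i),np.array([i['k1'],0,0,0]))[:,0]
    E=i['extrinsics']; c=-E[:3,:3].T@E[:3,3]
    d=np.c_[u,np.ones(len(u))]@E[:3,:3]
    return c,d/np.linalg.norm(d,axis=1)[:,None]
def onplane(i,px,z=0.,n=(0,0,1),p0=None):
    n=np.array(n,float); p0=np.array([0,0,z]) if p0 is None else p0
    c,d=ray(i,px); return c+d*(((p0-c)@n)/(d@n))[:,None]
def proj(i,P):
    E=i['extrinsics']; return cv2.projectPoints(np.array(P,float).reshape(-1,1,3),cv2.Rodrigues(E[:3,:3])[0],E[:3,3],K(i),np.array([i['k1'],0,0,0]))[0][:,0]
def tri(obs):
    A=np.zeros((3,3));b=np.zeros(3)
    for i,px in obs:
        c,d=ray(i,px);M=np.eye(3)-np.outer(d[0],d[0]);A+=M;b+=M@c
    return np.linalg.solve(A,b)
E
python3 - <<'E'
import cv2
a=cv2.imread('pics/side0.png');b=cv2.imread('pics/scene0.png')
cv2.imwrite('pics/c1.png',cv2.resize(a[260:380,200:360],None,fx=5,fy=5,interpolation=cv2.INTER_CUBIC))
cv2.imwrite('pics/c2.png',cv2.resize(a[120:270,200:360],None,fx=4,fy=4,interpolation=cv2.INTER_CUBIC))
cv2.imwrite('pics/c3.png',cv2.resize(b[190:420,180:440],None,fx=2.5,fy=2.5,interpolation=cv2.INTER_CUBIC))
E
```

```text
(no output)
```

View pics/c1.png

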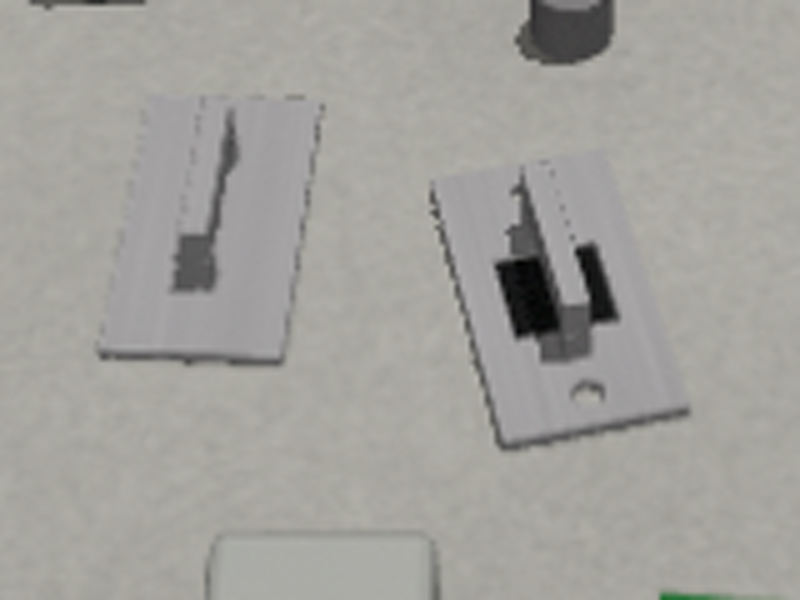

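View pics/c2.png

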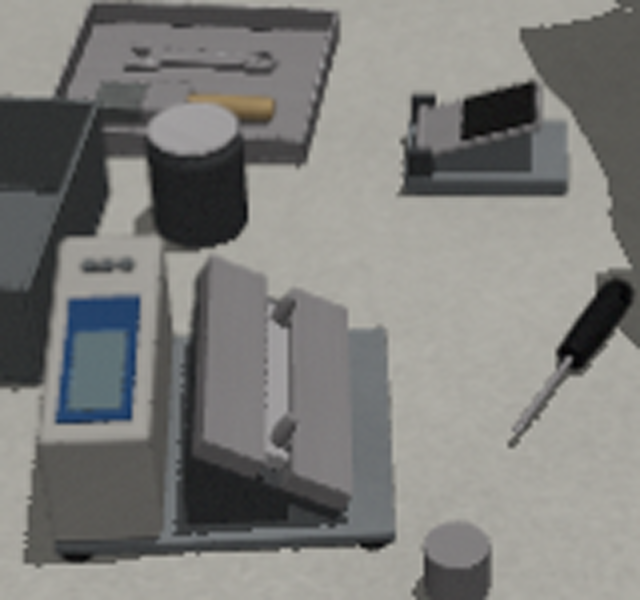

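View pics/c3.png

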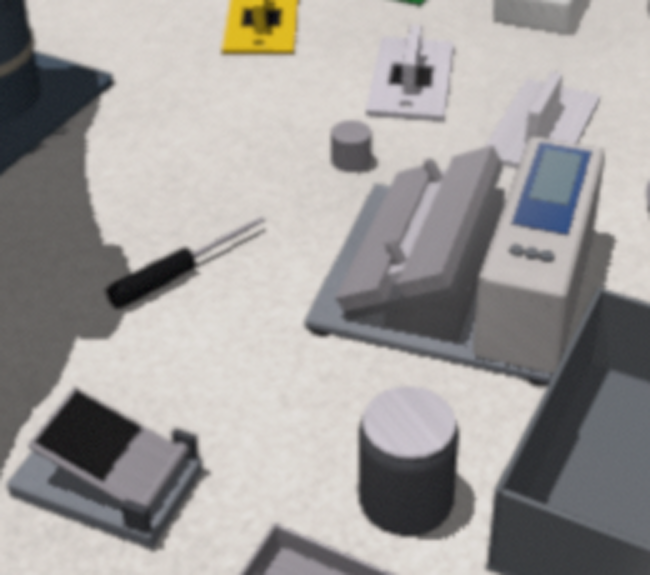

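The crop confirms it: the right-hand grey plate, at side (312,318), has the dark window and a hole. The left plate is solid, so it is the cover. Next, rough positions.

Run:
```python
from h import *
np.set_printoptions(precision=4,suppress=True)
s=camera_info('side');sc=camera_info('scene')
p=np.array([(432,181),(603,152),(690,408),(503,441)])/5+[200,260]
c=onplane(s,p,.008);print('carrier corners',c,c.mean(0)); 
bar=np.array([(522,167),(547,160),(588,303),(556,306)])/5+[200,260]
b=onplane(s,bar,.05);print('bar',b,b.mean(0))
h=onplane(s,np.array([[588,394]])/5+[200,260],.006);print('hole',h)
cv=np.array([(146,98),(322,100),(283,358),(100,352)])/5+[200,260]
print('cover',onplane(s,cv,.008))
q=np.array([(210,258),(194,443),(350,497),(348,308)])/4+[200,120]
B=[onplane(s,q[k:k+1],z)[0] for k,z in enumerate((.0925,.0925,.0375,.0375))]
print('bed corners',np.array(B),np.mean(B,0))
# scene: bed corners (2.5x, off 180,190): top near-cam?
q2=np.array([(495,150),(433,280),(342,300),(418,165)])/2.5+[180,190]
B2=[onplane(sc,q2[k:k+1],z)[0] for k,z in enumerate((.0925,.0925,.0375,.0375))]
print('bed scene',np.array(B2))
# paddle pad: pad black corners c2
pp=np.array([(468,95),(533,82),(538,118),(462,138)])/4+[200,120]
print('pad side',onplane(s,pp,.059))
p2=np.array([(75,392),(140,430),(98,482),(32,440)])/2.5+[180,190]
print('pad scene',onplane(sc,p2,.059))
print('weight',onplane(s,[[314.5,254]],.04))
print('tin',onplane(s,[[249,152]],.09))
print('driver',onplane(s,[[328,231],[350,198]],.015))
```

```text
carrier corners [[0.4982 0.2146 0.008 ]
 [0.4147 0.1867 0.008 ]
 [0.3585 0.3455 0.008 ]
 [0.4435 0.373  0.008 ]] [0.4287 0.2799 0.008 ]
bar [[0.4491 0.2389 0.05  ]
 [0.4375 0.2331 0.05  ]
 [0.4087 0.3212 0.05  ]
 [0.4234 0.3244 0.05  ]] [0.4297 0.2794 0.05  ]
hole [[0.4071 0.3401 0.006 ]]
cover [[0.6534 0.1719 0.008 ]
 [0.5623 0.1643 0.008 ]
 [0.5536 0.3344 0.008 ]
 [0.6417 0.3399 0.008 ]]
bed corners [[ 0.6386 -0.1234  0.0925]
 [ 0.6138  0.0728  0.0925]
 [ 0.5157  0.0559  0.0375]
 [ 0.5445 -0.1439  0.0375]] [ 0.5781 -0.0346  0.065 ]
bed scene [[ 0.6119  0.0621  0.0925]
 [ 0.6344 -0.1394  0.0925]
 [ 0.5498 -0.1422  0.0375]
 [ 0.5261  0.0758  0.0375]]
pad side [[ 0.4819 -0.3966  0.059 ]
 [ 0.4318 -0.4203  0.059 ]
 [ 0.4238 -0.3693  0.059 ]
 [ 0.4806 -0.3362  0.059 ]]
pad scene [[ 0.4211 -0.3571  0.059 ]
 [ 0.4899 -0.366   0.059 ]
 [ 0.4913 -0.4221  0.059 ]
 [ 0.4223 -0.4127  0.059 ]]
weight [[0.44  0.089 0.04 ]]
tin [[ 0.6796 -0.2871  0.09  ]]
driver [[ 0.4149 -0.0321  0.015 ]
 [ 0.3627 -0.1845  0.015 ]]
```

```bash
cat >> h.py <<'E'
def cur():
    st=ctrl.sense(); return st['eef_pos'],R.from_euler('xyz',st['ee_rot'])
def down(yaw,tilt=0):
    # tool down, x at heading yaw(deg); tilt: fingers lean toward +x heading by tilt deg
    return R.from_euler('z',yaw,degrees=True)*R.from_euler('y',-tilt,degrees=True)*R.from_euler('x',180,degrees=True)
def plan(p,Rt,base=None):
    p0,R0=base or cur()
    d=R0.inv().apply(np.array(p)-p0); w=(R0.inv()*Rt).as_rotvec(degrees=True)
    print('xyz',np.round(d,4),'w',np.round(w,2),'rows',max(np.linalg.norm(d)/.0625,np.linalg.norm(w)/10.7))
E
python3 - <<'E'
from h import *
np.set_printoptions(precision=4,suppress=True)
w=camera_info('wrist');E=w['extrinsics'];c=-E[:3,:3].T@E[:3,3]
p,r=cur()
print('cam in tool',r.inv().apply(c-p),'axis',r.inv().apply(E[2,:3]),'right',r.inv().apply(E[0,:3]))
print(r.as_matrix(), down(-66.9).as_matrix(), down(0,30).as_matrix()[:,2])
# camera over bed
tr=r.inv().apply(c-p);ta=r.inv().apply(E[2,:3])
for yaw,tgt,d in((7.3,[.578,-.035,.065],.3),(17.5,[.429,.28,.03],.27)):
    Rt=down(yaw); cam=np.array(tgt)-d*Rt.apply(ta); t=cam-Rt.apply(tr); print(t,np.hypot(*t[:2])); plan(t,Rt)
E
```

```text
cam in tool [-0.0005 -0.0665 -0.1428] axis [0.0006 0.2649 0.9643] right [ 1.      0.0003 -0.0008]
[[ 0.393  -0.9196 -0.0005]
 [-0.9196 -0.393   0.0012]
 [-0.0013  0.     -1.    ]] [[ 0.3923 -0.9198 -0.    ]
 [-0.9198 -0.3923 -0.    ]
 [ 0.      0.     -1.    ]] [ 0.5   -0.    -0.866]
[ 0.5766 -0.0221  0.2115] 0.5770529647676471
xyz [-0.4277 -0.5215  0.0197] w [ -0.05   0.06 -74.16] rows 10.796346917803891
[0.4278 0.2848 0.1476] 0.5139375725573652
xyz [-0.7684 -0.5053  0.084 ] w [ -0.05   0.06 -84.36] rows 14.775652155775092
```

Emit:
carry_out:
  motion:
    - {"x": -0.428,"y": -0.522,"z": -0.02,"wz": -74}
    - {"x": -0.428,"y": -0.522,"z": -0.02,"wz": -74}
    - {"x": -0.428,"y": -0.522,"z": -0.02,"wz": -74}
    - {"x": -0.428,"y": -0.522,"z": -0.02,"wz": -74}
    - {"x": -0.428,"y": -0.522,"z": -0.02,"wz": -74}
    - {"x": -0.428,"y": -0.522,"z": -0.02,"wz": -74}
    - {"x": -0.428,"y": -0.522,"z": -0.02,"wz": -74}
    - {"x": -0.428,"y": -0.522,"z": -0.02,"wz": -74}
    - {"x": -0.428,"y": -0.522,"z": -0.02,"wz": -74}
    - {"x": -0.428,"y": -0.522,"z": -0.02,"wz": -74}

```text
schema error: expected keys wx, wy, wz, x, y, z, grip
```

Emit:
carry_out:
  motion:
    - {"wz": 0}
    - {"wz": 0}
    - {"wz": 0}

```text
schema error: expected keys wx, wy, wz, x, y, z, grip
```

Run:
```python
from h import *
import pickle
np.set_printoptions(precision=4,suppress=True)
print(ctrl.sense()['clock'],cur()[0],cur()[1].as_euler('xyz',degrees=True))
i=camera_info('wrist');a=snapshot('wrist');pickle.dump(i,open('w1.pkl','wb'));cv2.imwrite('pics/w1.png',a[:,:,::-1])
```

```text
0.15 [ 0.2651 -0.6204  0.2306] [179.9976   0.0732 -66.8614]
```

View pics/w1.png

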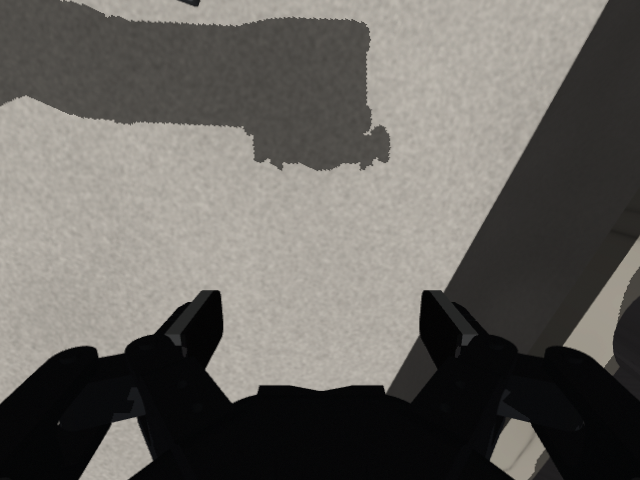

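The calls were refused because every row needs all seven keys. Resending.

Emit:
carry_out:
  motion:
    - {"wx": 0,"wy": 0,"wz": -74,"x": -0.428,"y": -0.522,"z": -0.02,"grip": 100}
    - {"wx": 0,"wy": 0,"wz": -74,"x": -0.428,"y": -0.522,"z": -0.02,"grip": 100}
    - {"wx": 0,"wy": 0,"wz": -74,"x": -0.428,"y": -0.522,"z": -0.02,"grip": 100}
    - {"wx": 0,"wy": 0,"wz": -74,"x": -0.428,"y": -0.522,"z": -0.02,"grip": 100}
    - {"wx": 0,"wy": 0,"wz": -74,"x": -0.428,"y": -0.522,"z": -0.02,"grip": 100}
    - {"wx": 0,"wy": 0,"wz": -74,"x": -0.428,"y": -0.522,"z": -0.02,"grip": 100}
    - {"wx": 0,"wy": 0,"wz": -74,"x": -0.428,"y": -0.522,"z": -0.02,"grip": 100}
    - {"wx": 0,"wy": 0,"wz": -74,"x": -0.428,"y": -0.522,"z": -0.02,"grip": 100}
    - {"wx": 0,"wy": 0,"wz": -74,"x": -0.428,"y": -0.522,"z": -0.02,"grip": 100}
    - {"wx": 0,"wy": 0,"wz": -74,"x": -0.428,"y": -0.522,"z": -0.02,"grip": 100}

```text
clock: 1.45
eef_pos: [0.5545, -0.065, 0.2499]
ee_rot: [3.141, -0.0, 0.124]
force: [0.5, -1.0, -0.3]
gripper_width: 0.0856
```

Run:
```python
from h import *
np.set_printoptions(precision=4,suppress=True)
print(ctrl.sense()['clock'],cur()[0],cur()[1].as_euler('xyz',degrees=True))
plan([.577,-.022,.23],down(7.3))
```

```text
1.45 [ 0.5545 -0.065   0.2499] [179.983   -0.006    7.1065]
xyz [ 0.0277 -0.0399  0.0199] w [ 0.02 -0.01 -0.19] rows 0.8397197144629489
```

Emit:
carry_out:
  motion:
    - {"wx": 0,"wy": 0,"wz": 0,"x": 0.02,"y": -0.02,"z": 0.02,"grip": 100}
    - {"wx": 0,"wy": 0,"wz": 0,"x": 0.02,"y": -0.02,"z": 0.02,"grip": 100}
    - {"wx": 0,"wy": 0,"wz": 0,"x": 0.02,"y": -0.02,"z": 0.02,"grip": 100}

```text
clock: 1.82
eef_pos: [0.5708, -0.0453, 0.2298]
ee_rot: [3.141, 0.001, 0.124]
force: [-0.3, 0.5, -1.0]
gripper_width: 0.0856
```

Run:
```python
from h import *
import pickle
np.set_printoptions(precision=4,suppress=True)
print(ctrl.sense()['clock'],cur()[0],cur()[1].as_euler('xyz',degrees=True))
i=camera_info('wrist');a=snapshot('wrist');pickle.dump(i,open('w1.pkl','wb'));cv2.imwrite('pics/w2.png',a[:,:,::-1])
```

```text
1.825 [ 0.5708 -0.0453  0.2298] [179.9694   0.0488   7.0912]
```

View pics/w2.png

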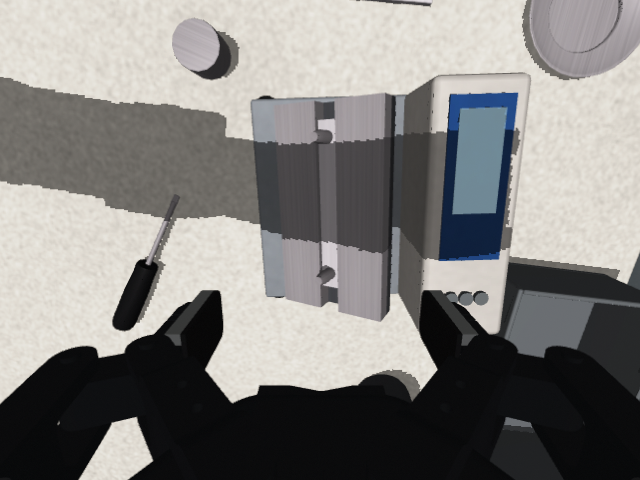

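Run:
```python
import cv2,numpy as np
a=cv2.imread('pics/w2.png')
a=cv2.convertScaleAbs(a,alpha=1.3,beta=10)
c=a[85:335,245:410]; 
l=cv2.resize(c[:125],None,fx=4.5,fy=4.5,interpolation=cv2.INTER_CUBIC)
m=cv2.resize(c[125:],None,fx=4.5,fy=4.5,interpolation=cv2.INTER_CUBIC)
cv2.imwrite('pics/w2a.png',l);cv2.imwrite('pics/w2b.png',m)
```

```text
(no output)
```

View pics/w2a.png

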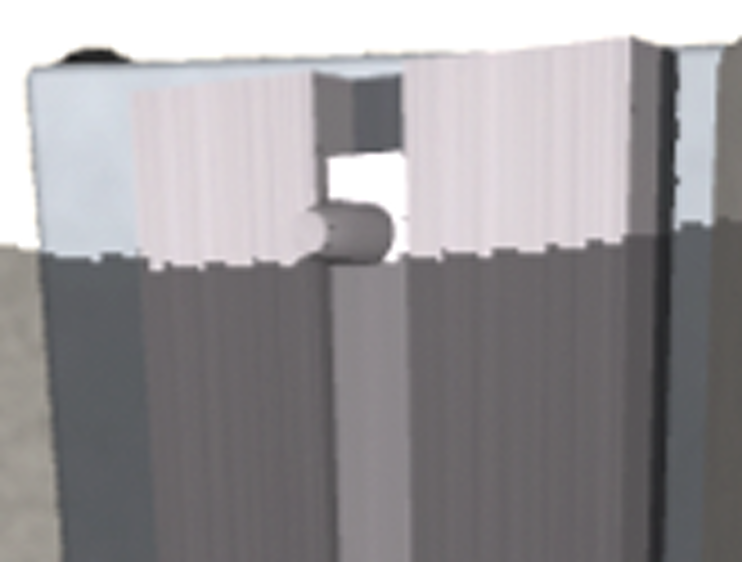

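View pics/w2b.png

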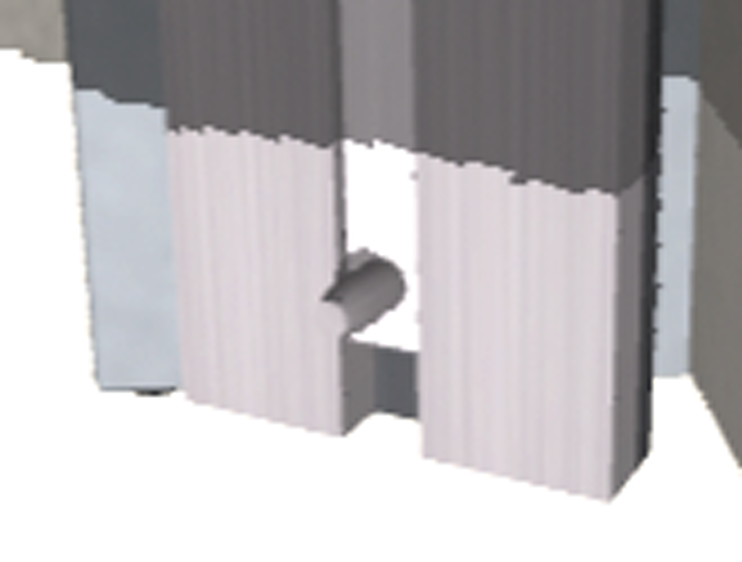

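```bash
cat > bed.py <<'E'
from h import *
import pickle
np.set_printoptions(precision=4,suppress=True)
i=pickle.load(open('w1.pkl','rb'))
A=lambda q:np.array(q,float)/4.5+[245,85]
B=lambda q:np.array(q,float)/4.5+[245,210]
tp=onplane(i,[A((632,38)),B((610,501))],.0925)
bt=onplane(i,[A((133,93)),B((190,402))],.0375)
# slot edges at face: lower-half upper edge / upper half lower edge
print('top',tp,'len',np.linalg.norm(tp[0]-tp[1])); print('bot',bt,np.linalg.norm(bt[0]-bt[1]))
C=(tp.sum(0)+bt.sum(0))/4; y=(tp[0]-tp[1]+bt[0]-bt[1])/2; print('C',C,'yaw y',np.degrees(np.arctan2(y[1],y[0])), 'width',np.linalg.norm((tp-bt)[:,:2].mean(0)),'exp .0953')
y/=np.linalg.norm(y); ex=np.array([y[1],-y[0],0]); x=ex*np.cos(np.pi/6)+[0,0,.5]; n=np.cross(x,y)
print('n',n)
fr=lambda P:np.c_[(P-C)@x,(P-C)@y,(P-C)@n]
print('corners in bed',fr(tp),fr(bt))
def pl(px,h): return onplane(i,[px],n=n,p0=C+n*h)[0]
t=np.array([pl(A((312,234)),.020),pl(B((335,314)),.020)])
print('tips',fr(t),t)
b=np.array([pl(A((389,232)),-.003),pl(B((400,283)),-.003)])
print('base end(up-slope rim)',fr(b))
b=np.array([pl(A((404,153)),-.003),pl(B((422,351)),-.003)]);print('strip ends',fr(b))
E
python3 bed.py
```

```text
top [[ 0.607   0.0691  0.0925]
 [ 0.6371 -0.1276  0.0925]] len 0.1989491726764373
bot [[ 0.5135  0.055   0.0375]
 [ 0.5447 -0.1428  0.0375]] 0.20023034188287084
C [ 0.5756 -0.0366  0.065 ] yaw y 98.83579542481934 width 0.0941376177208499 exp .0953
n [-0.4941 -0.0768  0.866 ]
corners in bed [[ 0.0547  0.0996  0.0002]
 [ 0.0543 -0.0993  0.0004]] [[-0.0547  0.1    -0.0002]
 [-0.0543 -0.1002 -0.0004]]
tips [[ 0.0002  0.0689  0.02  ]
 [ 0.0004 -0.0596  0.02  ]] [[ 0.5553  0.03    0.0824]
 [ 0.5752 -0.097   0.0825]]
base end(up-slope rim) [[ 0.0041  0.0694 -0.003 ]
 [ 0.0036 -0.0602 -0.003 ]]
strip ends [[ 0.0078  0.084  -0.003 ]
 [ 0.0088 -0.0755 -0.003 ]]
```

The wrist view is clear: dowel tips at (314,137) and (319,280), bed corners fitting to within 1 mm, and the strip offset about +4.5 mm in y. Now the carrier.

Run:
```python
from h import *
plan([.425,.285,.20],down(17.5))
```

```text
xyz [-0.1042 -0.3461  0.0298] w [  0.04   0.02 -10.46] rows 5.803038778690977
```

Emit:
carry_out:
  motion:
    - {"wx": 0,"wy": 0,"wz": -10.5,"x": -0.104,"y": -0.346,"z": 0.03,"grip": 100}
    - {"wx": 0,"wy": 0,"wz": -10.5,"x": -0.104,"y": -0.346,"z": 0.03,"grip": 100}
    - {"wx": 0,"wy": 0,"wz": -10.5,"x": -0.104,"y": -0.346,"z": 0.03,"grip": 100}
    - {"wx": 0,"wy": 0,"wz": -10.5,"x": -0.104,"y": -0.346,"z": 0.03,"grip": 100}
    - {"wx": 0,"wy": 0,"wz": -10.5,"x": -0.104,"y": -0.346,"z": 0.03,"grip": 100}
    - {"wx": 0,"wy": 0,"wz": -10.5,"x": -0.104,"y": -0.346,"z": 0.03,"grip": 100}
    - {"wx": 0,"wy": 0,"wz": -10.5,"x": -0.104,"y": -0.346,"z": 0.03,"grip": 100}
    - {"wx": 0,"wy": 0,"wz": -10.5,"x": -0.104,"y": -0.346,"z": 0.03,"grip": 100}
    - {"wx": 0,"wy": 0,"wz": -10.5,"x": -0.104,"y": -0.346,"z": 0.03,"grip": 100}

```text
clock: 3.0
eef_pos: [0.4262, 0.2841, 0.2]
ee_rot: [3.141, -0.0, 0.304]
force: [0.2, -0.3, -0.8]
gripper_width: 0.0852
```

Run:
```python
from h import *
import pickle
np.set_printoptions(precision=4,suppress=True)
print(ctrl.sense()['clock'],cur()[0],cur()[1].as_euler('xyz',degrees=True))
i=camera_info('wrist');a=snapshot('wrist');pickle.dump(i,open('w3.pkl','wb'));cv2.imwrite('pics/w3.png',a[:,:,::-1])
```

```text
3.0 [0.4262 0.2841 0.2   ] [179.9492  -0.0214  17.4406]
```

View pics/w3.png

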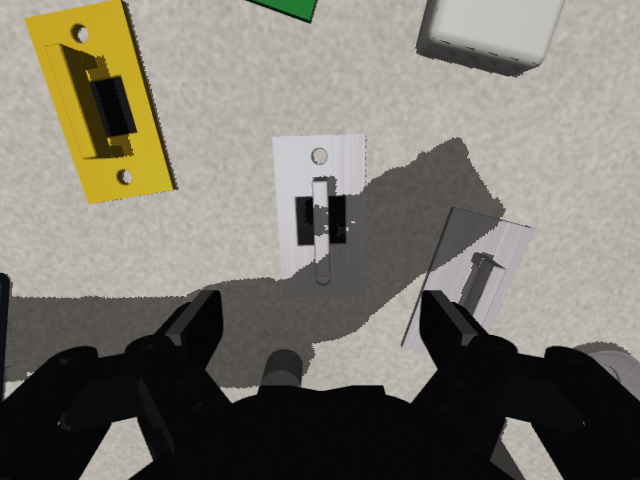

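Run:
```python
import cv2,numpy as np
a=cv2.imread('pics/w3.png')
a=cv2.convertScaleAbs(a,alpha=0.95)
cv2.imwrite('pics/w3a.png',cv2.resize(a[120:310,240:400],None,fx=3.15,fy=3.15,interpolation=cv2.INTER_CUBIC))
```

```text
(no output)
```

View pics/w3a.png

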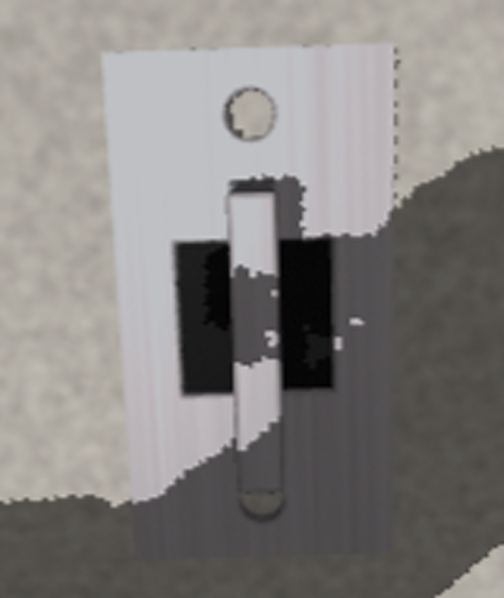

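```bash
cat > car.py <<'E'
from h import *
import pickle
np.set_printoptions(precision=4,suppress=True)
i=pickle.load(open('w3.pkl','rb'))
A=lambda q:np.array(q,float)/3.15+[240,120]
b=onplane(i,A([(229,193),(275,192),(284,492),(239,492)]),.05); print('bar',b,b.mean(0))
d=b[:2].mean(0)-b[2:].mean(0);print(np.linalg.norm(d),'angle',np.degrees(np.arctan2(d[1],d[0])),'w',np.linalg.norm(b[0]-b[1]))
c=onplane(i,A([(103,52),(393,44),(397,557),(133,557)]),.008);print('plate',c,c.mean(0))
d=c[:2].mean(0)-c[2:].mean(0);print(np.linalg.norm(d),'angle',np.degrees(np.arctan2(d[1],d[0])), 'left edge',np.degrees(np.arctan2(*(c[0]-c[3])[1::-1])))
h=onplane(i,A([(250,113)]),.008);print('hole',h, 'from bar ctr',h[0]-b.mean(0))
w=onplane(i,A([(175,242),(335,239),(333,388),(182,395)]),.008);print('window',w.mean(0))
E
python3 car.py
```

```text
bar [[0.407  0.3197 0.05  ]
 [0.4191 0.3238 0.05  ]
 [0.4489 0.2396 0.05  ]
 [0.436  0.2356 0.05  ]] [0.4278 0.2797 0.05  ]
0.0891501683240193 angle 109.22354796744285 w 0.01279489179370276
plate [[0.3577 0.345  0.008 ]
 [0.4419 0.3739 0.008 ]
 [0.5003 0.2127 0.008 ]
 [0.4121 0.185  0.008 ]] [0.428  0.2792 0.008 ]
0.17027691322990737 angle 109.34696692634664 left edge 108.77894599291548
hole [[0.4062 0.3412 0.008 ]] from bar ctr [-0.0215  0.0615 -0.042 ]
window [0.4276 0.2796 0.008 ]
```

Run:
```python
from h import *
plan([.428,.2795,.10],down(19.2))
plan([.428,.2795,.021],down(19.2))
```

```text
xyz [0.0004 0.0051 0.1   ] w [ 0.04 -0.02 -1.75] rows 1.6019501097236424
xyz [0.0003 0.0051 0.179 ] w [ 0.04 -0.02 -1.75] rows 2.864985107073221
```

Emit:
carry_out:
  motion:
    - {"wx": 0,"wy": 0,"wz": -1.7,"x": 0,"y": 0.005,"z": 0.05,"grip": 100}
    - {"wx": 0,"wy": 0,"wz": -1.7,"x": 0,"y": 0.005,"z": 0.1,"grip": 100}
    - {"wx": 0,"wy": 0,"wz": -1.7,"x": 0,"y": 0.005,"z": 0.14,"grip": 100}
    - {"wx": 0,"wy": 0,"wz": -1.7,"x": 0,"y": 0.005,"z": 0.165,"grip": 100}
    - {"wx": 0,"wy": 0,"wz": -1.7,"x": 0,"y": 0.005,"z": 0.179,"grip": 100}
    - {"wx": 0,"wy": 0,"wz": -1.7,"x": 0,"y": 0.005,"z": 0.179,"grip": 100}
    - {"wx": 0,"wy": 0,"wz": -1.7,"x": 0,"y": 0.005,"z": 0.179,"grip": 100}

```text
clock: 3.92
eef_pos: [0.4272, 0.2815, 0.0217]
ee_rot: [-3.141, -0.001, 0.337]
force: [0.8, 0.8, 0.3]
gripper_width: 0.0856
```

Emit:
carry_out:
  motion:
    - {"wx": 0,"wy": 0,"wz": 0,"x": 0,"y": 0,"z": 0,"grip": 0}
    - {"wx": 0,"wy": 0,"wz": 0,"x": 0,"y": 0,"z": 0,"grip": 0}
    - {"wx": 0,"wy": 0,"wz": 0,"x": 0,"y": 0,"z": 0,"grip": 0}
    - {"wx": 0,"wy": 0,"wz": 0,"x": 0,"y": 0,"z": 0,"grip": 0}
    - {"wx": 0,"wy": 0,"wz": 0,"x": 0,"y": 0,"z": 0,"grip": 0}
    - {"wx": 0,"wy": 0,"wz": 0,"x": 0,"y": 0,"z": 0,"grip": 0}
    - {"wx": 0,"wy": 0,"wz": 0,"x": 0,"y": 0,"z": 0,"grip": 0}
    - {"wx": 0,"wy": 0,"wz": 0,"x": 0,"y": 0,"z": 0,"grip": 0}

```text
clock: 4.92
eef_pos: [0.4267, 0.2814, 0.0211]
ee_rot: [-3.142, -0.0, 0.337]
force: [-0.6, -1.2, 5.1]
gripper_width: 0.013
```

Run:
```python
from h import *
np.set_printoptions(precision=4,suppress=True)
s=ctrl.sense();print(s['clock'],s['gripper_width'],s['force'],cur()[0],cur()[1].as_euler('xyz',degrees=True))
```

```text
4.925 0.013016811181907846 [-0.5681 -1.1876  5.0957] [0.4267 0.2814 0.0211] [-179.9998   -0.0275   19.3331]
```

Emit:
carry_out:
  motion:
    - {"wx": 0,"wy": 0,"wz": 0,"x": 0,"y": 0,"z": -0.02,"grip": 0}
    - {"wx": 0,"wy": 0,"wz": 0,"x": 0,"y": 0,"z": -0.06,"grip": 0}
    - {"wx": 0,"wy": 0,"wz": 0,"x": 0,"y": 0,"z": -0.11,"grip": 0}
    - {"wx": 0,"wy": 0,"wz": 0,"x": 0,"y": 0,"z": -0.16,"grip": 0}
    - {"wx": 0,"wy": 0,"wz": 0,"x": 0,"y": 0,"z": -0.21,"grip": 0}
    - {"wx": 0,"wy": 0,"wz": 0,"x": 0,"y": 0,"z": -0.21,"grip": 0}
    - {"wx": 0,"wy": 0,"wz": 0,"x": 0,"y": 0,"z": -0.21,"grip": 0}
    - {"wx": 0,"wy": 0,"wz": 0,"x": 0,"y": 0,"z": -0.21,"grip": 0}

```text
clock: 5.92
eef_pos: [0.4258, 0.2805, 0.2291]
ee_rot: [3.141, 0.003, 0.338]
force: [0.3, 0.4, -4.0]
gripper_width: 0.0129
```

Run:
```python
from h import *
import pickle
np.set_printoptions(precision=4,suppress=True)
s=ctrl.sense();print(s['clock'],s['gripper_width'],s['force'],cur()[0],cur()[1].as_euler('xyz',degrees=True))
i=camera_info('wrist');a=snapshot('wrist');pickle.dump((i,cur()),open('w4.pkl','wb'));cv2.imwrite('pics/w4.png',a[:,:,::-1])
cv2.imwrite('pics/s4.png',snapshot('side')[:,:,::-1])
```

```text
5.925 0.012869214141056679 [ 0.2896  0.3944 -4.0142] [0.4258 0.2805 0.2291] [179.9489   0.1857  19.344 ]
```

View pics/w4.png

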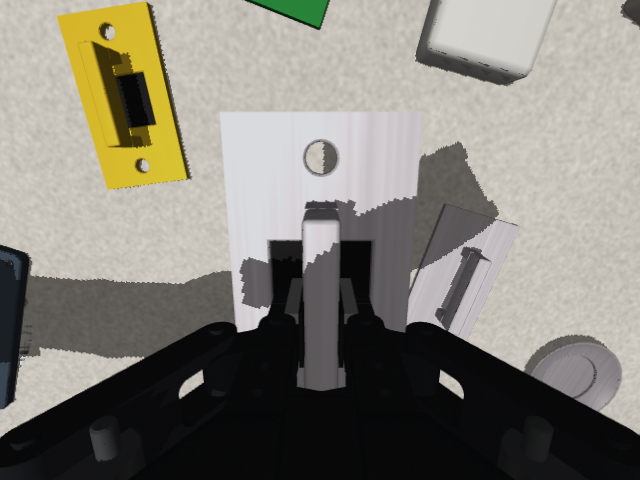

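View pics/s4.png

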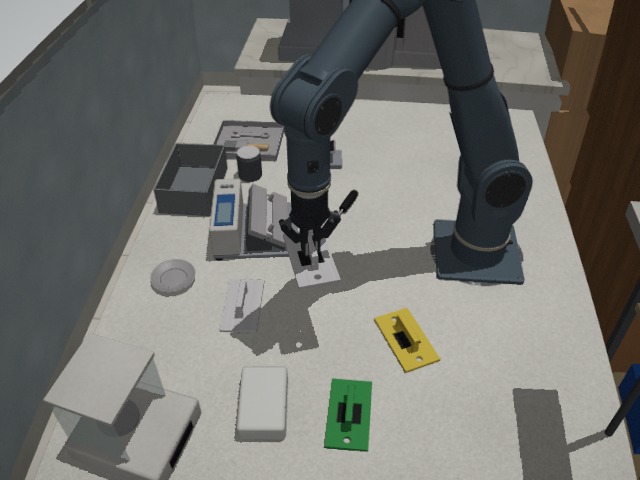

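Run:
```python
from h import *
import pickle
np.set_printoptions(precision=4,suppress=True)
i,(p,r)=pickle.load(open('w4.pkl','rb'))
a=cv2.imread('pics/w4.png')
cv2.imwrite('pics/w4a.png',cv2.resize(a[100:350,205:435],None,fx=2.4,fy=2.4,interpolation=cv2.INTER_CUBIC))
n=r.apply([0,0,1.])
def T(px,h): return r.inv().apply(onplane(i,px,n=n,p0=p+n*h)-p)
print('hole',T([(321,157.5)],.0131))
q=T([(220,112),(420.5,112)],.0131);print('edge',q,np.linalg.norm(q[0]-q[1]))
# sides at row ~ 330
q=T([(220,112),(235.5,331)],.0131);print('left side',q)
print('window',T([(269,240),(373,240)],.0131))
print('bar top end',T([(303,219),(340,219)],.0211-.050))
```

```text
hole [[-0.0005 -0.0633  0.0131]]
edge [[-0.0452 -0.0829  0.0131]
 [ 0.0435 -0.0829  0.0131]] 0.08871365341882825
left side [[-0.0452 -0.0829  0.0131]
 [-0.0458  0.0258  0.0131]]
window [[-0.0259 -0.0241  0.0131]
 [ 0.0249 -0.0241  0.0131]]
bar top end [[-0.0068 -0.0434 -0.0289]
 [ 0.0062 -0.0434 -0.0289]]
```

View pics/w4a.png

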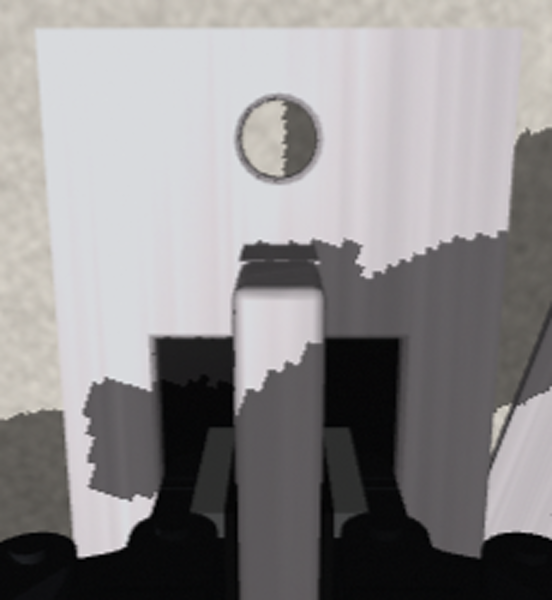

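```bash
cat >> h.py <<'E'
C=np.array([.5756,-.0366,.065]); YB=98.84
def bed():
    y=np.array([np.cos(np.radians(YB)),np.sin(np.radians(YB)),0]);ex=np.array([y[1],-y[0],0]);x=ex*np.cos(np.pi/6)+[0,0,.5];return x,y,np.cross(x,y)
OFF=np.array([-.0005,.0017,.0211]); RT=down(YB-90,30)
def place(h,dx=0,dy=.0045):
    x,y,n=bed(); return C+x*dx+y*dy+n*h-RT.apply(OFF)
E
python3 - <<'E'
from h import *
np.set_printoptions(precision=4,suppress=True)
print(bed()[2],RT.as_matrix())
for h in(.08,.035): print(place(h));plan(place(h),RT)
E
```

```text
[-0.4941 -0.0768  0.866 ] [[ 0.8557  0.1537  0.4941]
 [ 0.1331 -0.9881  0.0768]
 [ 0.5     0.     -0.866 ]]
[ 0.5251 -0.0382  0.1528]
xyz [-0.012   0.3338  0.0768] w [-2.71 30.06 10.28] rows 5.4844476543651295
[ 0.5474 -0.0347  0.1138]
xyz [0.0102 0.3379 0.1158] w [-2.71 30.06 10.28] rows 5.717550997589586
```

Emit:
carry_out:
  motion:
    - {"wx": 0,"wy": 8,"wz": 2.5,"x": -0.012,"y": 0.05,"z": 0,"grip": 0}
    - {"wx": -2.7,"wy": 30,"wz": 10.3,"x": -0.012,"y": 0.11,"z": 0,"grip": 0}
    - {"wx": -2.7,"wy": 30,"wz": 10.3,"x": -0.012,"y": 0.17,"z": 0,"grip": 0}
    - {"wx": -2.7,"wy": 30,"wz": 10.3,"x": -0.012,"y": 0.23,"z": 0.01,"grip": 0}
    - {"wx": -2.7,"wy": 30,"wz": 10.3,"x": -0.012,"y": 0.29,"z": 0.03,"grip": 0}
    - {"wx": -2.7,"wy": 30.06,"wz": 10.3,"x": -0.012,"y": 0.334,"z": 0.05,"grip": 0}
    - {"wx": -2.7,"wy": 30.06,"wz": 10.3,"x": -0.012,"y": 0.334,"z": 0.077,"grip": 0}
    - {"wx": -2.7,"wy": 30.06,"wz": 10.3,"x": -0.012,"y": 0.334,"z": 0.077,"grip": 0}
    - {"wx": -2.7,"wy": 30.06,"wz": 10.3,"x": -0.012,"y": 0.334,"z": 0.077,"grip": 0}
    - {"wx": -2.7,"wy": 30.06,"wz": 10.3,"x": -0.012,"y": 0.334,"z": 0.077,"grip": 0}

```text
clock: 7.28
eef_pos: [0.5249, -0.0387, 0.1522]
ee_rot: [-3.138, -0.523, 0.15]
force: [0.4, 0.3, -3.8]
gripper_width: 0.0131
```

Run:
```python
from h import *
np.set_printoptions(precision=4,suppress=True)
s=ctrl.sense();print(s['clock'],s['gripper_width'],s['force'],s['joints'],cur()[0])
plan(place(.08),RT);plan(place(.03),RT)
cv2.imwrite('pics/w5.png',snapshot('wrist')[:,:,::-1])
```

```text
7.275 0.01311195521463998 [ 0.3535  0.2766 -3.842 ] [ 0.6536  0.4027 -0.7959  2.3726  1.8224  0.224  -1.6422] [ 0.5249 -0.0387  0.1522]
xyz [ 0.0006 -0.0005 -0.0004] w [-0.1   0.03 -0.21] rows 0.022023562024288835
xyz [ 0.0006 -0.0004  0.0496] w [-0.1   0.03 -0.21] rows 0.7941624946461608
```

View pics/w5.png

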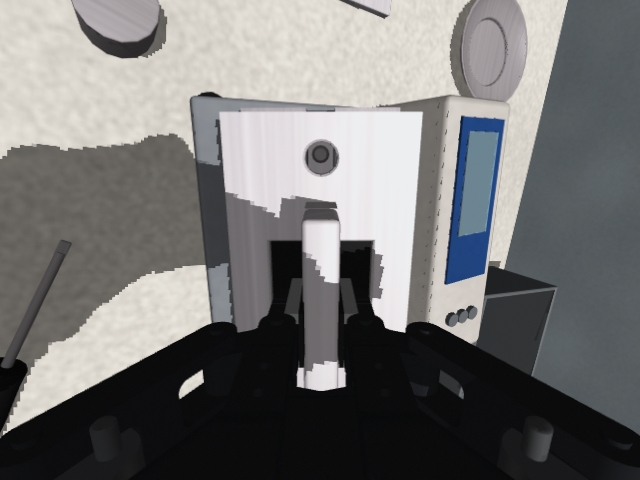

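Run:
```python
from h import *
np.set_printoptions(precision=4,suppress=True)
a=cv2.imread('pics/w5.png')[125:190,285:360]
cv2.imwrite('pics/w5a.png',cv2.resize(a,None,fx=8,fy=8,interpolation=cv2.INTER_CUBIC))
i=camera_info('wrist');x,y,n=bed()
print(proj(i,[C+n*.02+y*(.0045+.065),C-.003*n+y*.0695]))
```

```text
[[320.1142 155.73  ]
 [320.1838 155.1508]]
```

View pics/w5a.png

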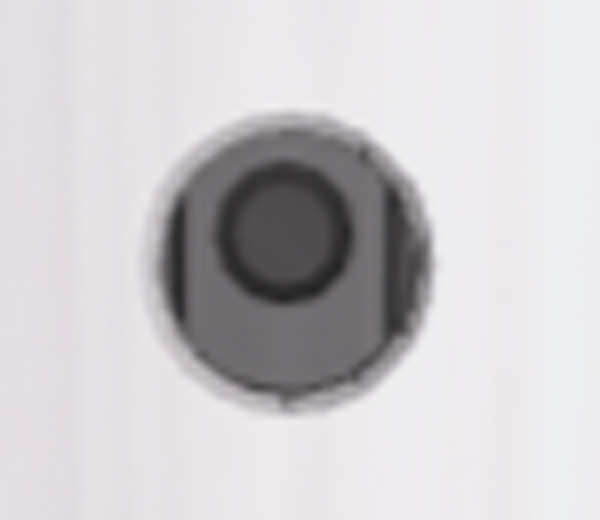

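```bash
cat > rel.py <<'E'
from h import *
np.set_printoptions(precision=4,suppress=True)
def rel(dow,hole,h):
    # h underside height above face; hole px at plate top edge, dowel tip px
    i=camera_info('wrist');p,r=cur();n=r.apply([0,0,1.])
    T=lambda px,d:r.inv().apply(onplane(i,[px],n=n,p0=p+n*d)-p)[0]
    a=T(dow,.0211+h-.020);b=T(hole,.0131);print('dowel',a,'hole',b,'move',(a-b)[:2])
E
python3 - <<'E'
from rel import *
rel((320.6,153.9),(285+291/8,125+262/8),.08)
E
```

```text
dowel [-0.0005 -0.0639  0.0811] hole [-0.0001 -0.0632  0.0131] move [-0.0004 -0.0007]
```

Within 1 mm already. Lowering to about 10 mm above the dowel tips and looking again.

Emit:
carry_out:
  motion:
    - {"wx": 0,"wy": 0,"wz": -0.2,"x": 0,"y": -0.001,"z": 0.015,"grip": 0}
    - {"wx": 0,"wy": 0,"wz": -0.2,"x": 0,"y": -0.001,"z": 0.03,"grip": 0}
    - {"wx": 0,"wy": 0,"wz": -0.2,"x": 0,"y": -0.001,"z": 0.045,"grip": 0}
    - {"wx": 0,"wy": 0,"wz": -0.2,"x": 0,"y": -0.001,"z": 0.05,"grip": 0}
    - {"wx": 0,"wy": 0,"wz": -0.2,"x": 0,"y": -0.001,"z": 0.05,"grip": 0}
    - {"wx": 0,"wy": 0,"wz": -0.2,"x": 0,"y": -0.001,"z": 0.05,"grip": 0}
    - {"wx": 0,"wy": 0,"wz": -0.2,"x": 0,"y": -0.001,"z": 0.05,"grip": 0}

```text
clock: 8.2
eef_pos: [0.5504, -0.033, 0.1111]
ee_rot: [3.14, -0.526, 0.157]
force: [-0.2, 0.2, -4.2]
gripper_width: 0.0132
```

Run:
```python
from h import *
np.set_printoptions(precision=4,suppress=True)
s=ctrl.sense();print(s['clock'],s['gripper_width'],s['force'],s['joints'],cur()[0])
plan(place(.03),RT);plan(place(0),RT)
w=snapshot('wrist')[:,:,::-1];cv2.imwrite('pics/w6.png',w)
sd=snapshot('side')[:,:,::-1]
cv2.imwrite('pics/w6a.png',cv2.resize(w[125:190,285:360],None,fx=8,fy=8,interpolation=cv2.INTER_CUBIC))
cv2.imwrite('pics/s6a.png',cv2.resize(sd[160:280,200:360],None,fx=5,fy=5,interpolation=cv2.INTER_CUBIC))
```

```text
8.2 0.013244995091574544 [-0.2368  0.1762 -4.2459] [ 0.6603  0.5614 -0.8942  2.3646  1.9789  0.4    -1.7792] [ 0.5504 -0.033   0.1111]
xyz [-0.0015  0.0012  0.001 ] w [-0.01 -0.17  0.16] rows 0.034109305381571406
xyz [-0.0016  0.0012  0.031 ] w [-0.01 -0.17  0.16] rows 0.49651126676161
```

View pics/w6a.png

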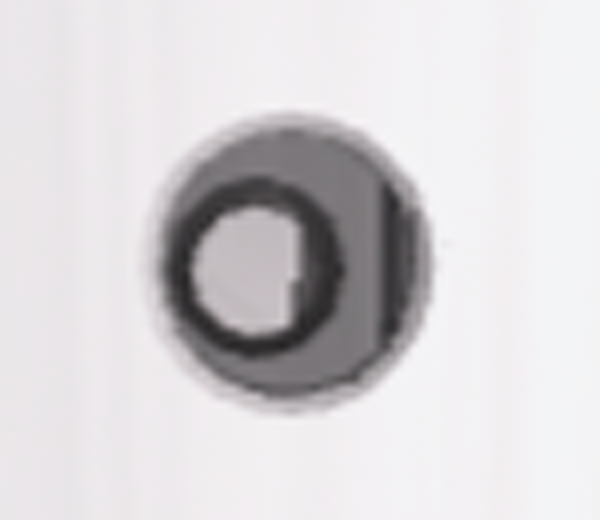

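View pics/s6a.png

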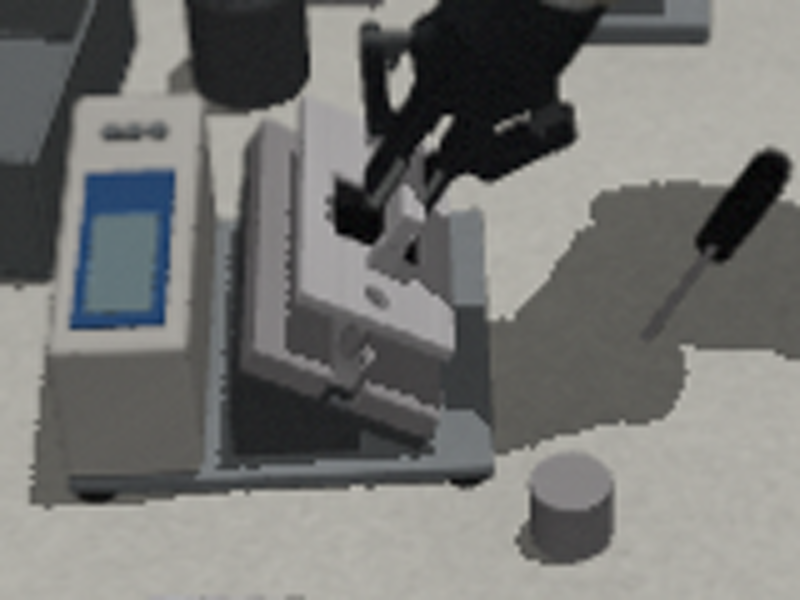

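Run:
```python
from rel import *
rel((285+250/8,125+268/8),(285+291/8,125+262/8),.03)
```

```text
dowel [-0.0027 -0.0624  0.0311] hole [-0.0001 -0.0633  0.0131] move [-0.0026  0.0008]
```

Emit:
carry_out:
  motion:
    - {"wx": 0,"wy": -0.17,"wz": 0.16,"x": -0.0024,"y": 0.001,"z": 0,"grip": 0}
    - {"wx": 0,"wy": -0.17,"wz": 0.16,"x": -0.0024,"y": 0.001,"z": 0,"grip": 0}
    - {"wx": 0,"wy": -0.17,"wz": 0.16,"x": -0.0024,"y": 0.001,"z": 0,"grip": 0}
    - {"wx": 0,"wy": -0.17,"wz": 0.16,"x": -0.0024,"y": 0.001,"z": 0.004,"grip": 0}
    - {"wx": 0,"wy": -0.17,"wz": 0.16,"x": -0.0024,"y": 0.001,"z": 0.008,"grip": 0}
    - {"wx": 0,"wy": -0.17,"wz": 0.16,"x": -0.0024,"y": 0.001,"z": 0.008,"grip": 0}
    - {"wx": 0,"wy": -0.17,"wz": 0.16,"x": -0.0024,"y": 0.001,"z": 0.008,"grip": 0}

```text
clock: 9.18
eef_pos: [0.5525, -0.0335, 0.1023]
ee_rot: [-3.14, -0.523, 0.154]
force: [0.7, 0.6, -4.7]
gripper_width: 0.0131
```

Run:
```python
from h import *
np.set_printoptions(precision=4,suppress=True)
s=ctrl.sense();print(s['clock'],s['gripper_width'],s['force'],s['moment'],cur()[0])
plan(place(.02),RT);plan(place(0),RT)
w=snapshot('wrist')[:,:,::-1];cv2.imwrite('pics/w7.png',w)
cv2.imwrite('pics/w7a.png',cv2.resize(w[125:190,285:360],None,fx=8,fy=8,interpolation=cv2.INTER_CUBIC))
```

```text
9.175 0.013116047489319542 [ 0.6841  0.6401 -4.6983] [-0.1611  1.0638  0.0316] [ 0.5525 -0.0335  0.1023]
xyz [0.0012 0.0004 0.0024] w [-0.06  0.04 -0.03] rows 0.04370679757802022
xyz [0.0012 0.0004 0.0224] w [-0.06  0.04 -0.03] rows 0.3591902281064656
```

View pics/w7a.png

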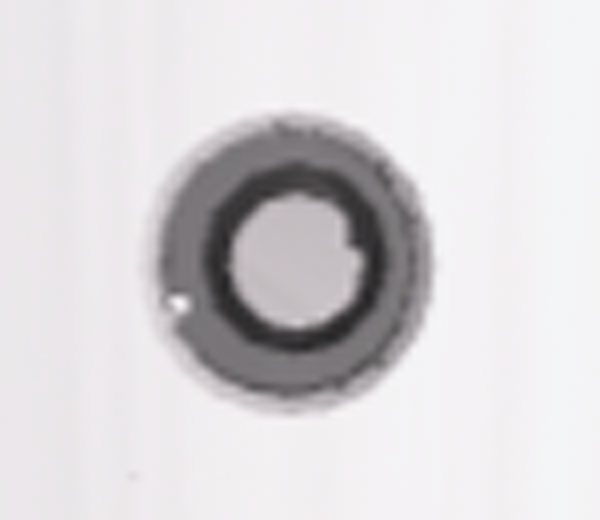

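Hole (291,262 in the crop) and dowel (297,258) are concentric. Going down slowly.

Emit:
carry_out:
  motion:
    - {"wx": 0,"wy": 0,"wz": 0,"x": 0.0002,"y": 0,"z": 0.003,"grip": 0}
    - {"wx": 0,"wy": 0,"wz": 0,"x": 0.0002,"y": 0,"z": 0.006,"grip": 0}
    - {"wx": 0,"wy": 0,"wz": 0,"x": 0.0002,"y": 0,"z": 0.009,"grip": 0}
    - {"wx": 0,"wy": 0,"wz": 0,"x": 0.0002,"y": 0,"z": 0.012,"grip": 0}
    - {"wx": 0,"wy": 0,"wz": 0,"x": 0.0002,"y": 0,"z": 0.014,"grip": 0}
    - {"wx": 0,"wy": 0,"wz": 0,"x": 0.0002,"y": 0,"z": 0.014,"grip": 0}

```text
clock: 9.98
eef_pos: [0.5596, -0.0324, 0.0902]
ee_rot: [-3.14, -0.523, 0.154]
force: [0.2, 0.5, -3.7]
gripper_width: 0.0131
```

Run:
```python
from h import *
np.set_printoptions(precision=4,suppress=True)
s=ctrl.sense();print(s['clock'],s['gripper_width'],s['force'],s['moment'],cur()[0])
plan(place(0),RT)
w=snapshot('wrist')[:,:,::-1]
cv2.imwrite('pics/w8a.png',cv2.resize(w[90:350,205:435],None,fx=2.3,fy=2.3,interpolation=cv2.INTER_CUBIC))
```

```text
9.975 0.01312563438164178 [ 0.1833  0.5287 -3.7257] [-0.0842  1.0036  0.0108] [ 0.5596 -0.0324  0.0902]
xyz [0.001  0.0004 0.0083] w [-0.06  0.04 -0.02] rows 0.13462200824023263
```

View pics/w8a.png

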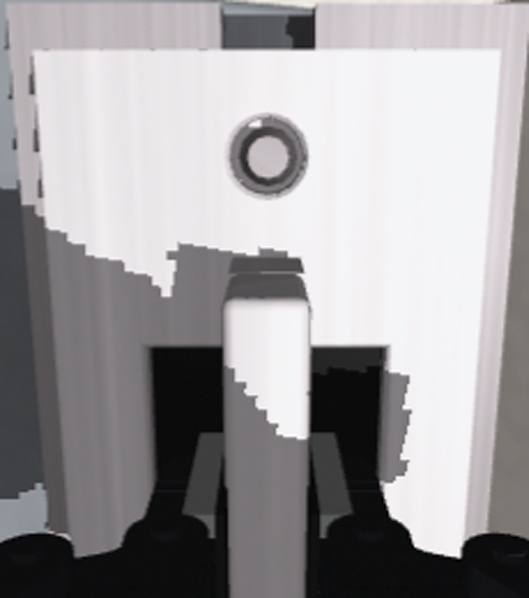

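Emit:
carry_out:
  motion:
    - {"wx": 0,"wy": 0,"wz": 0,"x": 0,"y": 0,"z": 0.002,"grip": 0}
    - {"wx": 0,"wy": 0,"wz": 0,"x": 0,"y": 0,"z": 0.004,"grip": 0}
    - {"wx": 0,"wy": 0,"wz": 0,"x": 0,"y": 0,"z": 0.006,"grip": 0}
    - {"wx": 0,"wy": 0,"wz": 0,"x": 0,"y": 0,"z": 0.007,"grip": 0}
    - {"wx": 0,"wy": 0,"wz": 0,"x": 0,"y": 0,"z": 0.007,"grip": 0}

```text
clock: 10.65
eef_pos: [0.563, -0.0319, 0.0842]
ee_rot: [-3.14, -0.523, 0.154]
force: [-0.2, -1.0, -4.4]
gripper_width: 0.0131
```

Emit:
carry_out:
  motion:
    - {"wx": 0,"wy": 0,"wz": 0,"x": 0,"y": 0,"z": 0.0007,"grip": 0}
    - {"wx": 0,"wy": 0,"wz": 0,"x": 0,"y": 0,"z": 0.0014,"grip": 0}
    - {"wx": 0,"wy": 0,"wz": 0,"x": 0,"y": 0,"z": 0.0014,"grip": 0}

```text
clock: 11.02
eef_pos: [0.5637, -0.0319, 0.0833]
ee_rot: [-3.141, -0.523, 0.154]
force: [-2.1, -0.6, 0.5]
gripper_width: 0.0131
```

Run:
```python
from h import *
np.set_printoptions(precision=4,suppress=True)
s=ctrl.sense();print(s['clock'],s['gripper_width'],s['force'],s['moment'],cur()[0])
plan(place(0),RT)
```

```text
11.025 0.013066362143557397 [-2.1183 -0.5582  0.5411] [-0.1943  0.9672 -0.0799] [ 0.5637 -0.0319  0.0833]
xyz [0.0009 0.0003 0.0003] w [-0.04  0.02 -0.01] rows 0.016398187649421775
```

Contact is just starting (about 5 N off the weight). Pressing another 1 mm.

Emit:
carry_out:
  motion:
    - {"wx": 0,"wy": 0,"wz": 0,"x": 0,"y": 0,"z": 0.0006,"grip": 0}
    - {"wx": 0,"wy": 0,"wz": 0,"x": 0,"y": 0,"z": 0.0012,"grip": 0}
    - {"wx": 0,"wy": 0,"wz": 0,"x": 0,"y": 0,"z": 0.0012,"grip": 0}
    - {"wx": 0,"wy": 0,"wz": 0,"x": 0,"y": 0,"z": 0.0012,"grip": 0}

```text
clock: 11.52
eef_pos: [0.5637, -0.0319, 0.0832]
ee_rot: [3.141, -0.524, 0.156]
force: [-16.3, -4.2, 24.4]
gripper_width: 0.0132
```

Run:
```python
from h import *
np.set_printoptions(precision=4,suppress=True)
s=ctrl.sense();print(s['clock'],s['gripper_width'],s['force'],s['moment'],cur()[0])
plan(place(0),RT)
w=snapshot('wrist')[:,:,::-1]
cv2.imwrite('pics/w9a.png',cv2.resize(w[90:350,205:435],None,fx=2.3,fy=2.3,interpolation=cv2.INTER_CUBIC))
sd=snapshot('side')[:,:,::-1]
cv2.imwrite('pics/s9a.png',cv2.resize(sd[160:280,200:360],None,fx=5,fy=5,interpolation=cv2.INTER_CUBIC))
```

```text
11.525 0.013222540504357446 [-16.2609  -4.2069  24.3958] [-0.4012  1.0764 -0.1791] [ 0.5637 -0.0319  0.0832]
xyz [0.001  0.0003 0.0002] w [ 0.02 -0.02  0.06] rows 0.016376616300703497
```

View pics/w9a.png

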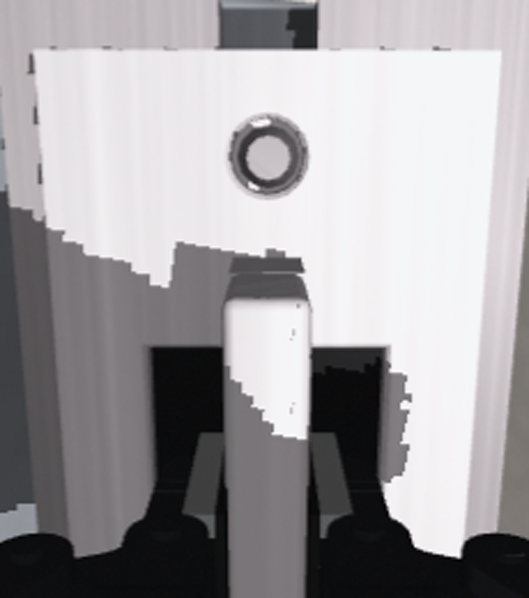

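View pics/s9a.png

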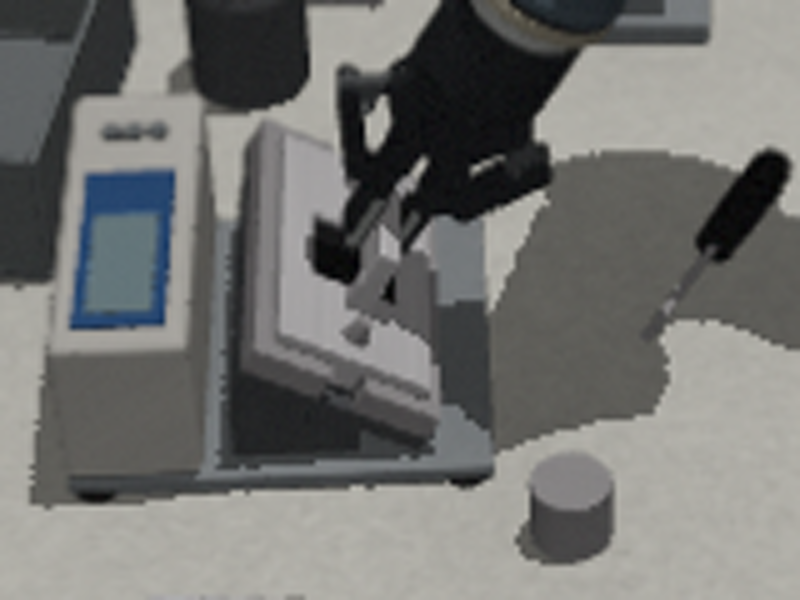

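The plate is flat on the bed with the dowel showing through the hole, a normal force of about 33 N and the expected height. Unload, release and retreat.

Emit:
carry_out:
  motion:
    - {"wx": 0,"wy": 0,"wz": 0,"x": 0,"y": 0,"z": -0.001,"grip": 0}
    - {"wx": 0,"wy": 0,"wz": 0,"x": 0,"y": 0,"z": -0.001,"grip": 50}
    - {"wx": 0,"wy": 0,"wz": 0,"x": 0,"y": 0,"z": -0.001,"grip": 80}
    - {"wx": 0,"wy": 0,"wz": 0,"x": 0,"y": 0,"z": -0.001,"grip": 80}
    - {"wx": 0,"wy": 0,"wz": 0,"x": 0,"y": 0,"z": -0.001,"grip": 80}
    - {"wx": 0,"wy": 0,"wz": 0,"x": 0,"y": 0,"z": -0.001,"grip": 80}
    - {"wx": 0,"wy": 0,"wz": 0,"x": 0,"y": 0,"z": -0.001,"grip": 80}

```text
clock: 12.5
eef_pos: [0.5639, -0.0318, 0.083]
ee_rot: [-3.141, -0.523, 0.154]
force: [-0.0, -0.3, -1.0]
gripper_width: 0.0686
```

Emit:
carry_out:
  motion:
    - {"wx": 0,"wy": 0,"wz": 0,"x": 0,"y": 0,"z": -0.02,"grip": 80}
    - {"wx": 0,"wy": 0,"wz": 0,"x": 0,"y": 0,"z": -0.05,"grip": 80}
    - {"wx": 0,"wy": 0,"wz": 0,"x": 0.03,"y": 0,"z": -0.09,"grip": 80}
    - {"wx": 0,"wy": 0,"wz": 0,"x": 0.05,"y": 0,"z": -0.09,"grip": 80}
    - {"wx": 0,"wy": -15,"wz": 0,"x": 0.08,"y": 0,"z": -0.09,"grip": 80}
    - {"wx": 0,"wy": -30,"wz": 0,"x": 0.1,"y": 0,"z": -0.09,"grip": 80}
    - {"wx": 0,"wy": -30,"wz": 0,"x": 0.1,"y": 0,"z": -0.09,"grip": 80}
    - {"wx": 0,"wy": -30,"wz": 0,"x": 0.1,"y": 0,"z": -0.09,"grip": 80}
    - {"wx": 0,"wy": -30,"wz": 0,"x": 0.1,"y": 0,"z": -0.09,"grip": 80}

```text
clock: 13.62
eef_pos: [0.6064, -0.0249, 0.2111]
ee_rot: [-3.137, 0.003, 0.155]
force: [0.6, 0.2, -0.2]
gripper_width: 0.0684
```

Run:
```python
from h import *
import pickle
np.set_printoptions(precision=4,suppress=True)
s=ctrl.sense();print(s['clock'],s['gripper_width'],s['force'],s['joints'],cur()[0],cur()[1].as_euler('xyz',degrees=True))
i=camera_info('wrist');w=snapshot('wrist')[:,:,::-1];pickle.dump(i,open('w10.pkl','wb'))
cv2.imwrite('pics/w10.png',w)
```

```text
13.625 0.06840376143053944 [ 0.6381  0.197  -0.2356] [ 0.506   0.6169 -0.9018  1.6306  0.5145  1.1532 -0.3671] [ 0.6064 -0.0249  0.2111] [-179.7641    0.182     8.8552]
```

View pics/w10.png

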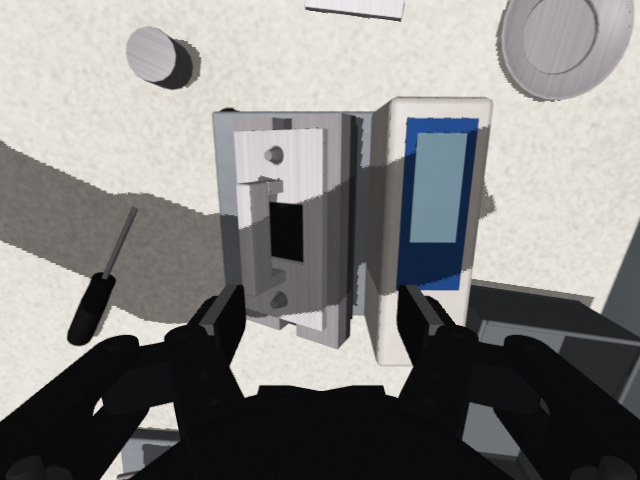

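Both dowels, at (274,155) and (279,300), stand through the holes and the plate lies flat. Quick numeric check, then on to the paddle.

Run:
```python
from h import *
import pickle
np.set_printoptions(precision=4,suppress=True)
i=pickle.load(open('w10.pkl','rb'));x,y,n=bed()
for nm,px,h in(('tips',[(271.5,155),(276,301)],.02),('plate corners +y',[(236,133),(322.5,128)],.008),('-y',[(324,329)],.008),('window mid',[(287,232)],.008)):
    P=onplane(i,px,n=n,p0=C+h*n);print(nm,np.c_[(P-C)@x,(P-C)@y])
plan([.44,-.39,.23],down(-40))
```

```text
tips [[ 0.0024  0.0698]
 [ 0.0013 -0.0568]]
plate corners +y [[-0.0457  0.0882]
 [ 0.0422  0.0896]]
-y [[ 0.044  -0.0784]]
window mid [[0.0067 0.0049]]
xyz [-0.2204  0.3346 -0.02  ] w [-0.1   0.34 48.82] rows 6.4187359920970675
```

Emit:
carry_out:
  motion:
    - {"wx": 0,"wy": 0,"wz": 49,"x": -0.22,"y": 0.335,"z": -0.03,"grip": 0}
    - {"wx": 0,"wy": 0,"wz": 49,"x": -0.22,"y": 0.335,"z": -0.03,"grip": 0}
    - {"wx": 0,"wy": 0,"wz": 49,"x": -0.22,"y": 0.335,"z": -0.03,"grip": 0}
    - {"wx": 0,"wy": 0,"wz": 49,"x": -0.22,"y": 0.335,"z": -0.03,"grip": 0}
    - {"wx": 0,"wy": 0,"wz": 49,"x": -0.22,"y": 0.335,"z": -0.03,"grip": 0}
    - {"wx": 0,"wy": 0,"wz": 49,"x": -0.22,"y": 0.335,"z": -0.03,"grip": 0}
    - {"wx": 0,"wy": 0,"wz": 49,"x": -0.22,"y": 0.335,"z": -0.03,"grip": 0}
    - {"wx": 0,"wy": 0,"wz": 49,"x": -0.22,"y": 0.335,"z": -0.03,"grip": 0}
    - {"wx": 0,"wy": 0,"wz": 49,"x": -0.22,"y": 0.335,"z": -0.03,"grip": 0}
    - {"wx": 0,"wy": 0,"wz": 49,"x": -0.22,"y": 0.335,"z": -0.03,"grip": 0}

```text
clock: 14.92
eef_pos: [0.4399, -0.3889, 0.2408]
ee_rot: [-3.141, 0.001, -0.699]
force: [0.4, -0.3, 0.1]
gripper_width: 0.0003
```

Run:
```python
from h import *
import pickle
np.set_printoptions(precision=4,suppress=True)
s=ctrl.sense();print(s['clock'],s['gripper_width'],s['force'],s['joints'],cur()[0],cur()[1].as_euler('xyz',degrees=True))
i=camera_info('wrist');w=snapshot('wrist')[:,:,::-1];pickle.dump(i,open('w11.pkl','wb'))
cv2.imwrite('pics/w11.png',w)
```

```text
14.925 0.0002603241510155255 [ 0.3506 -0.3427  0.0551] [ 1.0918  0.5015 -0.6973  1.6472  0.349   1.122  -0.397 ] [ 0.4399 -0.3889  0.2408] [-179.9743    0.046   -40.0212]
```

View pics/w11.png

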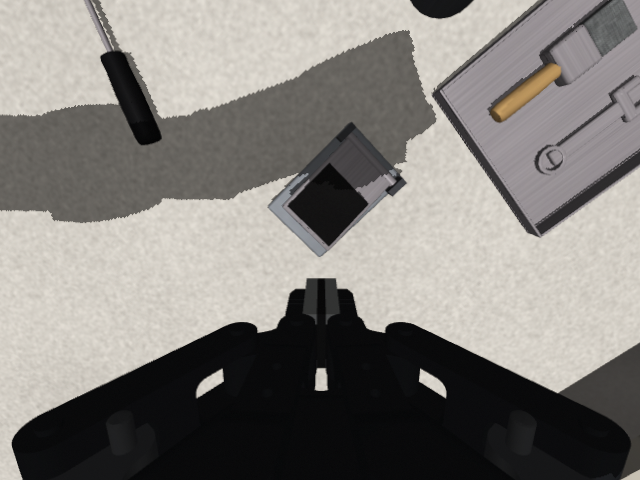

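Run:
```python
from h import *
import pickle
np.set_printoptions(precision=4,suppress=True)
i=pickle.load(open('w11.pkl','rb'))
P=onplane(i,[(333,163),(368,205),(325,246),(288,207)],.059);print(P,P.mean(0))
c0,c1,c2,c3=P
print('width',np.linalg.norm(c0-c1),np.linalg.norm(c2-c3),'len',np.linalg.norm(c0-c3))
pc=np.mean([(333,163),(368,205),(325,246),(288,207)],0)
s=camera_info('side');sc=camera_info('scene')
ps=np.mean(np.array([(468,95),(533,82),(538,118),(462,138)])/4+[200,120],0);pq=np.mean(np.array([(75,392),(140,430),(98,482),(32,440)])/2.5+[180,190],0)
t=tri([(i,pc),(s,ps),(sc,pq)]);print('tri',t, tri([(i,pc),(sc,pq)]))
h=onplane(i,[(350,128),(400,183)],.045);print('hinge blocks',h,h.mean(0))
plan([t[0],t[1],.075],down(-40))
```

```text
[[ 0.4829 -0.3549  0.059 ]
 [ 0.4837 -0.4085  0.059 ]
 [ 0.4239 -0.4136  0.059 ]
 [ 0.4217 -0.3591  0.059 ]] [ 0.4531 -0.384   0.059 ]
width 0.05359003684118907 0.05459137973581264 len 0.06136236283565747
tri [ 0.4539 -0.3856  0.0545] [ 0.4525 -0.3849  0.0516]
hinge blocks [[ 0.5167 -0.3407  0.045 ]
 [ 0.5224 -0.4147  0.045 ]] [ 0.5196 -0.3777  0.045 ]
xyz [ 0.0086 -0.0117  0.1658] w [-0.02  0.04 -0.03] rows 2.6635255655001995
```

Run:
```python
from h import *
plan([.447,-.3846,.07],down(-40))
```

```text
xyz [ 0.0026 -0.008   0.1708] w [-0.02  0.04 -0.03] rows 2.7367804690434454
```

Emit:
carry_out:
  motion:
    - {"wx": 0,"wy": 0,"wz": 0,"x": 0.0025,"y": -0.008,"z": 0.05,"grip": 0}
    - {"wx": 0,"wy": 0,"wz": 0,"x": 0.0025,"y": -0.008,"z": 0.1,"grip": 0}
    - {"wx": 0,"wy": 0,"wz": 0,"x": 0.0025,"y": -0.008,"z": 0.14,"grip": 0}
    - {"wx": 0,"wy": 0,"wz": 0,"x": 0.0025,"y": -0.008,"z": 0.165,"grip": 0}
    - {"wx": 0,"wy": 0,"wz": 0,"x": 0.0025,"y": -0.008,"z": 0.17,"grip": 0}
    - {"wx": 0,"wy": 0,"wz": 0,"x": 0.0025,"y": -0.008,"z": 0.17,"grip": 0}

```text
clock: 15.72
eef_pos: [0.4468, -0.3854, 0.0713]
ee_rot: [-3.141, 0.001, -0.7]
force: [0.6, -0.7, 0.5]
gripper_width: -0.0003
```

Emit:
carry_out:
  motion:
    - {"wx": 0,"wy": 0,"wz": 0,"x": 0,"y": 0,"z": 0.005,"grip": 0}
    - {"wx": 0,"wy": 0,"wz": 0,"x": 0,"y": 0,"z": 0.01,"grip": 0}
    - {"wx": 0,"wy": 0,"wz": 0,"x": 0,"y": 0,"z": 0.015,"grip": 0}
    - {"wx": 0,"wy": 0,"wz": 0,"x": 0,"y": 0,"z": 0.02,"grip": 0}
    - {"wx": 0,"wy": 0,"wz": 0,"x": 0,"y": 0,"z": 0.02,"grip": 0}

```text
clock: 16.35
eef_pos: [0.4458, -0.3861, 0.0507]
ee_rot: [3.141, 0.001, -0.701]
force: [-1.9, 0.1, 7.4]
gripper_width: -0.0005
```

Run:
```python
from h import *
np.set_printoptions(precision=4,suppress=True)
s=ctrl.sense();print(s['clock'],s['force'],cur()[0])
sd=snapshot('side')[:,:,::-1]
cv2.imwrite('pics/s12a.png',cv2.resize(sd[100:220,240:400],None,fx=5,fy=5,interpolation=cv2.INTER_CUBIC))
```

```text
16.35 [-1.8729  0.1493  7.4424] [ 0.4458 -0.3861  0.0507]
```

View pics/s12a.png

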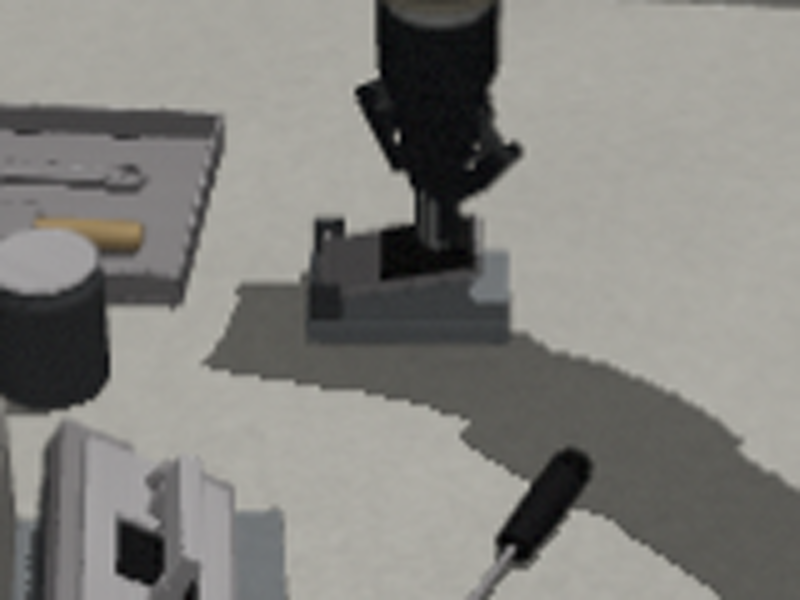

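Force 7.4 N with the pad partway down, so contact is good. Continuing.

Emit:
carry_out:
  motion:
    - {"wx": 0,"wy": 0,"wz": 0,"x": 0,"y": 0,"z": 0.004,"grip": 0}
    - {"wx": 0,"wy": 0,"wz": 0,"x": 0,"y": 0,"z": 0.008,"grip": 0}
    - {"wx": 0,"wy": 0,"wz": 0,"x": 0,"y": 0,"z": 0.011,"grip": 0}
    - {"wx": 0,"wy": 0,"wz": 0,"x": 0,"y": 0,"z": 0.011,"grip": 0}

```text
clock: 16.9
eef_pos: [0.445, -0.3863, 0.0398]
ee_rot: [3.14, 0.002, -0.702]
force: [-3.4, -0.7, 8.9]
gripper_width: 0.0
```

Emit:
carry_out:
  motion:
    - {"wx": 0,"wy": 0,"wz": 0,"x": 0,"y": 0,"z": 0.001,"grip": 0}
    - {"wx": 0,"wy": 0,"wz": 0,"x": 0,"y": 0,"z": 0.002,"grip": 0}
    - {"wx": 0,"wy": 0,"wz": 0,"x": 0,"y": 0,"z": 0.002,"grip": 0}

```text
clock: 17.27
eef_pos: [0.4449, -0.3862, 0.038]
ee_rot: [3.14, 0.002, -0.702]
force: [-4.4, 0.1, 7.6]
gripper_width: 0.0
```

Emit:
carry_out:
  motion:
    - {"wx": 0,"wy": 0,"wz": 0,"x": 0,"y": 0,"z": 0.001,"grip": 0}
    - {"wx": 0,"wy": 0,"wz": 0,"x": 0,"y": 0,"z": 0.002,"grip": 0}
    - {"wx": 0,"wy": 0,"wz": 0,"x": 0,"y": 0,"z": 0.002,"grip": 0}

```text
clock: 17.65
eef_pos: [0.4448, -0.3863, 0.0361]
ee_rot: [3.14, 0.002, -0.702]
force: [-5.2, 0.7, 10.7]
gripper_width: 0.0002
```

Emit:
carry_out:
  motion:
    - {"wx": 0,"wy": 0,"wz": 0,"x": 0,"y": 0,"z": 0.0005,"grip": 0}
    - {"wx": 0,"wy": 0,"wz": 0,"x": 0,"y": 0,"z": 0.001,"grip": 0}
    - {"wx": 0,"wy": 0,"wz": 0,"x": 0,"y": 0,"z": 0.001,"grip": 0}

```text
clock: 18.02
eef_pos: [0.4448, -0.3864, 0.0359]
ee_rot: [3.139, 0.002, -0.702]
force: [-8.5, 1.9, 18.5]
gripper_width: -0.0
```

The force rose from 10.7 to 18.5 N for only 0.2 mm of travel, at about 0.036 m: that is the stop. Holding briefly with a little more push, looking, then lifting.

Emit:
carry_out:
  motion:
    - {"wx": 0,"wy": 0,"wz": 0,"x": 0,"y": 0,"z": 0.0003,"grip": 0}
    - {"wx": 0,"wy": 0,"wz": 0,"x": 0,"y": 0,"z": 0.0003,"grip": 0}
    - {"wx": 0,"wy": 0,"wz": 0,"x": 0,"y": 0,"z": 0.0003,"grip": 0}

```text
clock: 18.4
eef_pos: [0.4449, -0.3864, 0.0358]
ee_rot: [3.139, 0.001, -0.702]
force: [-8.9, 1.5, 21.6]
gripper_width: 0.0002
```

Run:
```python
from h import *
sd=snapshot('side')[:,:,::-1]
cv2.imwrite('pics/s13a.png',cv2.resize(sd[100:260,200:400],None,fx=3.7,fy=3.7,interpolation=cv2.INTER_CUBIC))
```

```text
(no output)
```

View pics/s13a.png

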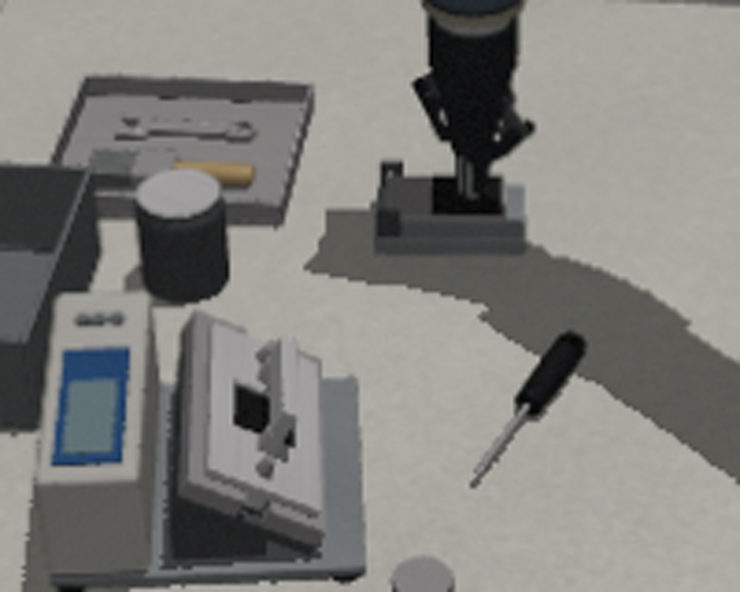

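Emit:
carry_out:
  motion:
    - {"wx": 0,"wy": 0,"wz": 0,"x": 0,"y": 0,"z": -0.01,"grip": 0}
    - {"wx": 0,"wy": 0,"wz": 0,"x": 0,"y": 0,"z": -0.025,"grip": 0}
    - {"wx": 0,"wy": 0,"wz": 0,"x": 0,"y": 0,"z": -0.06,"grip": 0}
    - {"wx": 0,"wy": 0,"wz": 0,"x": 0,"y": 0,"z": -0.11,"grip": 0}
    - {"wx": 0,"wy": 0,"wz": 0,"x": 0,"y": 0,"z": -0.17,"grip": 0}
    - {"wx": 0,"wy": 0,"wz": 0,"x": 0,"y": 0,"z": -0.2,"grip": 0}
    - {"wx": 0,"wy": 0,"wz": 0,"x": 0,"y": 0,"z": -0.2,"grip": 0}
    - {"wx": 0,"wy": 0,"wz": 0,"x": 0,"y": 0,"z": -0.2,"grip": 0}

```text
clock: 19.45
eef_pos: [0.4456, -0.3857, 0.2337]
ee_rot: [3.141, 0.002, -0.701]
force: [-0.7, -0.4, -1.1]
gripper_width: -0.0001
```

Run:
```python
from h import *
s=ctrl.sense();print(s['clock'],s['force'],cur()[0])
a=snapshot('side')[:,:,::-1];b=snapshot('wrist')[:,:,::-1]
cv2.imwrite('pics/s14a.png',cv2.resize(a[100:260,200:400],None,fx=3.7,fy=3.7,interpolation=cv2.INTER_CUBIC))
cv2.imwrite('pics/s14.png',np.hstack([a[100:460,140:440],b[100:460,140:500]]))
```

```text
19.45 [-0.6817874  -0.39938624 -1.09779496] [ 0.44559112 -0.38574063  0.23374363]
```

View pics/s14a.png

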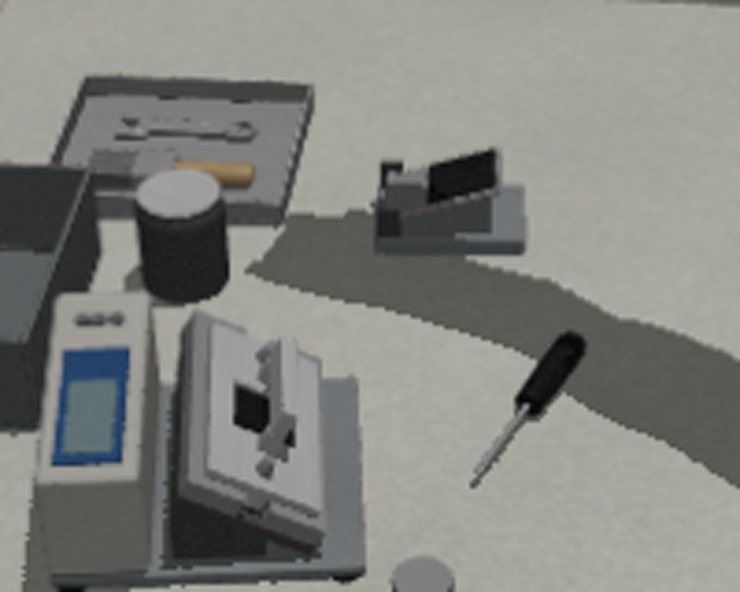

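View pics/s14.png

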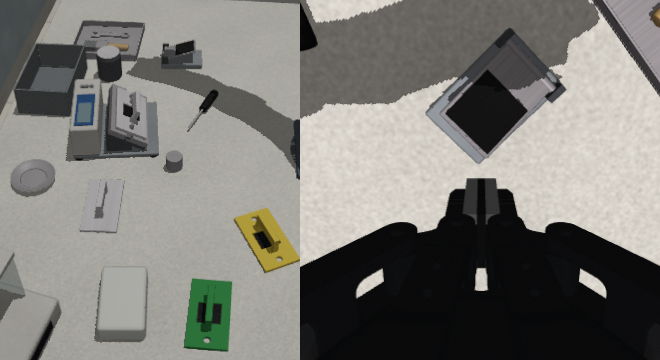

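The paddle is level in the pressed picture and back up now. The carrier is flush on the bed, the bystanders look unmoved and the arm is clear. Handing in.

```bash
python3 -c "
from station import ctrl
print(ctrl.hand_in())"
```

```text
the job is handed in; nothing more can be done
None
```

I picked up the grey windowed carrier by its bridge handle and seated it on both dowels. I then pressed the paddle to its stop and let it come up, and handed in at about 19.6 s. `ctrl.hand_in()` reports no verdict, so success rests on my own checks.

- **Seating:** I measured the dowel strip about 4.5 to 5.5 mm toward +y from the bed's middle. The carrier went down freely until about 33 N of contact at the expected height. After release both dowels showed through the holes. By the wrist picture the plate's middle sits about 1 mm below the dowel line and about 5 mm off the bed's middle. I judged flushness from the pictures and the seating height, and did not measure the angle.
- **Paddle:** It bottomed at a fingertip height of about 36 mm, with the vertical force rising from 10.7 to 21.6 N for 0.3 mm of travel. It looked level while held and was back up in the last picture.
- **Bystanders:** They looked unmoved in the last side picture. I did not measure their positions again. The arm ended clear of everything, at about 0.23 m.
- **Disagreements:** The first two move calls were refused for missing keys, and nothing moved. Before the insertion, the wrist view put the dowel 1 to 2.5 mm from where the model had it, and I corrected for that. In the same final wrist picture the dowel tips came out about 2 mm up-slope of my bed frame and the window middle about 7 mm. The bridge handle hides part of the window, so I set that last figure aside.

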